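# Turn the wet wheel flange over in the wash tray with the spatula

### The arm

A 6-joint arm with a two-finger parallel gripper is mounted at the origin on the work surface. World frame = base frame: x ahead of the robot, y to its left, z up, the work surface at z = 0. Lengths are in m, angles in rad, forces in N, time in s.
With the tool pointing down it reaches from about 0.25 to 0.725 m from the base axis. Payload 4 kg.
Tool frame: the origin (TCP) lies midway between the tips of the shut fingers; the grasp point (between the pads) lies 19 mm behind it; z points along the fingers, y is the line along which they close (so a half turn about z gives the same grasp; the last joint's range is limited). The gripper opens to 85 mm and grips with 20 to 120 N. Pads are 22 mm wide; open, the fingers measure 114 mm over their backs; the gripper's body (76 mm by 85 mm) begins 54 mm behind the grasp point. The pads swing forward as they close: fully open they stand 13 mm farther back than shut.
Start: joints at [1.316, 0.241, 0.005, 1.335, 0, 1.571], TCP at [0.126, 0.484, 0.231] pointing down, gripper open.
Joint ranges: [-2.72, 2.72], [-1.05, 1.87], [-1.09, 1.28], [-1.99, 2.15], [-1.42, 1.44], [-3.14, 3.14]. Speed limits (rad/s): [2.79, 2.79, 3.14, 3.14, 3.14, 3.14].

### API

Orientations are given as a unit quaternion [x, y, z, w].
In Python, from workcell import get_obs, camera, job_done, silhouettes gives the robot as it stands. The module is installed in compiled form; this text tells all that it offers.
- The arm moves only by the tool drive_tool, never from a script. Its argument "increments" is a list of rows, each a list of 3 entries, a list of its own where there are three numbers: the shift along the world's x, y, z in mm, then the turn, a rotation vector about the world's x, y, z in degrees, then the opening, from 0 (shut) to 1 (fully open). A call has 1 to 8 rows; each row shifts and turns the commanded pose from where the row before left it; what a row does not reach is not made up. A row lasts 1/12 s, in which the tool goes at most 41.7 mm and 7.16 degrees, less where a joint would pass 70% of its speed; a pose out of reach is approached as far as the arm can. A call is refused whole if a number of a shift passes 41.7 or a number of a turn 7.16, either way. A call with a gripper value outside its range is refused whole. The fingers move at their own pace and stop on an object; the grip force is fixed at half the most. Time passes only in rows, so rows that do not move let the fingers close. It gives the time, the measured TCP pose, the force, the opening and the grip force at its end, in the units of the state.
- get_obs(): the state, without advancing time (a new reading comes with each control period).
- camera(name): name is "scene" or "top"; returns a dict with "image" (480x640x3 uint8, red, green, blue), "K" (3x3 intrinsics, pixels), "view" (4x4, takes a point from world to camera coordinates). Camera axes: x right, y down, z forward; pixel columns grow to the right and rows downward; lengths in m; the calibration is good to about 2 mm. A picture is of the moment at which its call begins. There is no depth.
- job_done(): hands the job in; it is judged then, once.
Trained networks look in a picture, given as the dict that the camera call returned (one of the last four; its "shot" number tells which), for a name from the list of things; names that differ only in an ending like _2 or _b are one class to them, and where a whole thing is asked for, a point or a joint stands for the part that bears it (a point fixed in the world has none). Each returns a list of dicts, best first, with "conf" (0 to 1); they miss things now and then, are a little off and sometimes report something else, mostly with a low value. They report only what shows in the picture. A call takes as long as a camera call. They do not tell look-alikes from the thing itself.
- silhouettes(query, picture): "region" (480x640 bool, what is visible of it) and "bbox" ([left, top, right, bottom] in pixels, round what is visible of it).
The state is a dict: "clock": time; "joint_pos": joint angles; "joint_vel": joint speeds; "tau": joint torques, N m; "eef_pos": TCP position; "tool_rot": TCP orientation; "ft_force": force on the tool from outside, world axes, zero at the start; "ft_torque": the same for the moment, N m; "grip_width": finger opening in m; "grasp_force": force on a finger pad.
Only numpy, scipy, OpenCV 4.12 (cv2) and the standard library are available. Lean on these libraries where they do the work, as an engineer would, in place of code of your own. Each camera call takes 0.05 s, during which the arm holds its last target. There are 200 camera calls.

### The job

The grinder's wheel flange lies in the wash tray, wet with degreaser, hub side up, so keep your fingers off it: take the spatula from the rubber mat, slide its blade under the flange, lift the flange clear of the tray on the blade and flip it over with a turn of the wrist so that it lies flat inside the tray with its hub side down. Work the blade gently, without forcing it against the tray or the flange and without tossing the flange high. Then lay the spatula back on the mat with its blade flat, and leave the other things on the bench alone.

Things in the scene. Friction and masses are not known exactly. Their poses are not given: they have to be found in the camera images.
- flange: Aluminium wheel flange, loose, about 0.15 kg: round plate 96 mm across, 7 mm thick. One side flat, its rim chamfered 4.5 mm wide, 2.7 mm high; in the middle of the other a solid hub 44 mm across, 4 mm high, with a dark spot drawn on it. Starts flat side down, 30 mm or more clear of the tray's walls. Origin: centre of the flat side; z axis out of the hub side (up at the start).
- tray: Steel wash tray, fixed and rigid, its floor lined with grippy black rubber (friction about 1.0; other surfaces about 0.6). Outside 290 mm (its x) by 350 mm (its y), open on top; walls 4 mm thick, 12 mm high from the bench; floor 4 mm thick with its lining, so 8 mm deep inside. Origin: centre of the underside, at bench level; the floor's top is at z = +4 mm.
- spatula: Stiff offset spatula, 0.22 kg, loose, flat on the mat. Blade 110 mm long (x), 80 wide (y), 2 thick, with grippy grey coating (friction about 0.85) and rounded front edge. Long use has bent the blade up at its root, (-55, 0, 0) mm, by 1 to 4 degrees, not measured: its tip lies at (55, 0, +2 to +8) mm, so feel for the floor. Origin: blade centre, underside, if unbent; x to the tip, z up.
- spatula_grip (a point): Good place to grip, on the axis of the spatula's handle at (-135, 0, 64) mm in its frame. The round black handle, 22 mm thick, runs from (-98, 0, 56) to (-222, 0, 84) mm, clear of the bench, so the hand may come from above or lean to a side; a neck 18 mm wide joins it to the blade's root. Axes as the spatula's.
- mat: Black rubber tool mat, fixed, 240 mm (its x) by 220 mm (its y), 3 mm thick, to the right of the tray. Origin: centre of the underside; top at z = +3 mm.
- puck: Bystander: black rubber hockey puck, 76 mm across, 25 mm high, loose beyond the tray. Origin: centre of the underside.
- stone: Bystander: two-layer honing stone, 50 by 100 by 22 mm, loose beyond the tray. Origin: centre of the underside.
- oil: Bystander: white honing-oil bottle, 48 mm across, 120 mm high, loose, standing beyond the tray. Origin: centre of the underside.
Things that resemble listed ones, but are neither listed nor needed, are in the scene too. Of the things like the flange, leave any that is pink or red; of the rest the larger one is meant.

How it is judged:
By the outcome, as a careful person would: the job done as asked, in the order asked, and still so for the second after the job is handed in, with the robot touching nothing.
It also fails if it takes over 72 s, if anything falls off the work surface, if the arm or the gripper's body presses on something with over 40 N, if the wrist force passes 120 N, or if a joint passes its speed limit or range.

## Working session

There is one attempt and no reset: what is moved stays moved. The work goes in short steps, Python scripts to look and compute and a tool call to move; the robot and the scene stay as the last step left them, time stands still between calls to the robot, and variables do not carry over. Pictures are saved under pics/ and viewed, at most 10 in all, crops included, and the job is handed in when it is done.

Besides the shell and the picture viewer there is one more tool, called as name(argument=value, ...) on one line, values as JSON. drive_tool: Moves the arm, as the interface text tells. Its arguments: {"type":"object","properties":{"increments":{"type":"array"}},"required":["increments"]}

```bash
mkdir -p pics; cat > h.py <<'E'
import numpy as np, cv2, pickle
from workcell import get_obs, camera, job_done, silhouettes
def save(c,n,crop=None,scale=1):
    im=c["image"][:,:,::-1]
    if crop: l,t,r,b=crop; im=im[t:b,l:r]
    if scale!=1: im=cv2.resize(im,None,fx=scale,fy=scale,interpolation=cv2.INTER_CUBIC)
    cv2.imwrite("pics/"+n,im)
def proj(c,P):
    P=np.atleast_2d(P); q=P@c["view"][:3,:3].T+c["view"][:3,3]; q=q@c["K"].T; return q[:,:2]/q[:,2:]
def onplane(c,uv,z):
    uv=np.atleast_2d(np.array(uv,float)); R=c["view"][:3,:3];t=c["view"][:3,3]
    d=np.c_[uv,np.ones(len(uv))]@np.linalg.inv(c["K"]).T@R; o=-R.T@t
    return o+d*((z-o[2])/d[:,2])[:,None]
E
python3 - <<'E'
from h import *
for n in ("scene","top"):
    c=camera(n); save(c,n+"0.png"); print(n,np.round(-c["view"][:3,:3].T@c["view"][:3,3],3),c["K"][0,0],np.round(c["view"][:3,:3],2).tolist())
    for q in ("flange","tray","spatula","mat","puck","stone","oil"):
        for s in silhouettes(q,c):
            m=s["region"]; ys,xs=np.nonzero(m); print(q,round(s["conf"],2),s["bbox"],xs.mean().round(1),ys.mean().round(1),len(xs))
print(get_obs())
E
```

```text
scene [ 1.125 -0.417  1.037] 529.2318593611868 [[0.61, 0.79, -0.01], [0.63, -0.49, -0.59], [-0.48, 0.36, -0.8]]
flange 0.85 [359.8, 205.2, 400.2, 237.2] 381.8 218.6 949
flange 0.75 [317.0, 146.2, 349.2, 162.6] 331.1 155.3 382
flange 0.72 [452.8, 189.0, 490.0, 220.8] 471.5 204.9 867
flange 0.67 [418.4, 174.0, 444.7, 187.7] 430.0 178.9 349
flange 0.5 [426.1, 257.1, 453.4, 297.0] 441.0 278.3 749
tray 0.69 [259.8, 167.9, 444.0, 307.5] 346.6 233.9 13010
spatula 0.69 [303.9, 345.9, 356.3, 395.2] 329.6 368.3 1340
spatula 0.66 [94.8, 304.9, 234.4, 378.0] 179.5 338.9 2637
mat 0.67 [128.7, 268.1, 270.1, 398.8] 197.1 330.4 7945
puck 0.82 [374.7, 304.5, 411.2, 338.6] 395.7 322.3 1015
stone 0.62 [304.4, 345.7, 351.3, 392.8] 330.0 368.2 1312
stone 0.28 [98.8, 306.2, 239.7, 375.8] 179.5 338.9 2688
oil 0.62 [426.6, 259.2, 453.2, 297.9] 441.0 278.3 767
top [0.432 0.015 1.454] 613.9894003198125 [[-0.02, -1.0, 0.02], [-1.0, 0.02, -0.09], [0.09, -0.02, -1.0]]
flange 0.76 [183.0, 343.5, 216.0, 372.8] 196.3 357.5 714
flange 0.75 [195.4, 227.8, 236.2, 267.4] 212.7 246.7 1316
flange 0.68 [113.8, 247.4, 144.
[... 489 characters left out ...]
'joint_pos': array([1.31601147e+00, 2.40570470e-01, 5.00496491e-03, 1.33519498e+00,
       4.69778005e-05, 1.57079265e+00]), 'joint_vel': array([-1.95858173e-04, -3.64142139e-05,  4.51587525e-04,  1.17620652e-04,
        1.97303006e-03, -8.07258673e-04]), 'tau': array([ 7.48852981e-04, -3.72150099e+01,  2.52679539e+01,  7.89507285e-04,
        4.98358747e-05,  1.91093989e-06]), 'eef_pos': array([0.12600587, 0.48386644, 0.23132313]), 'tool_rot': array([ 1.27046313e-01,  9.91896786e-01,  2.07605941e-05, -2.10216202e-05]), 'ft_force': array([-0.60468498,  0.45089247,  0.10735013]), 'ft_torque': array([ 0.00151197, -0.03476259,  0.01010818]), 'grasp_force': 0.0, 'grip_width': 0.0851617901785945}
```

View pics/scene0.png

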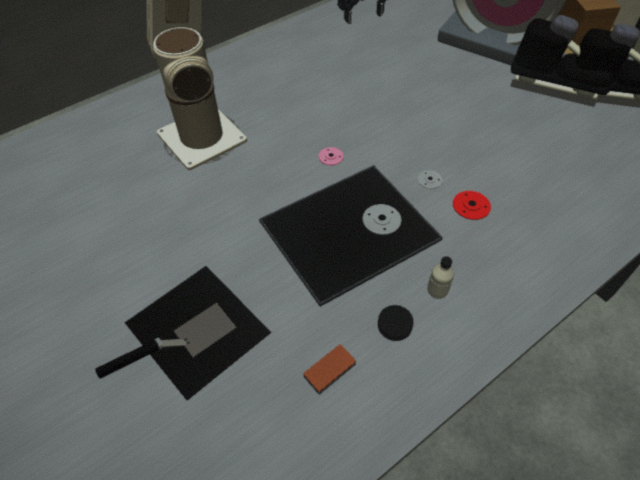

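View pics/top0.png

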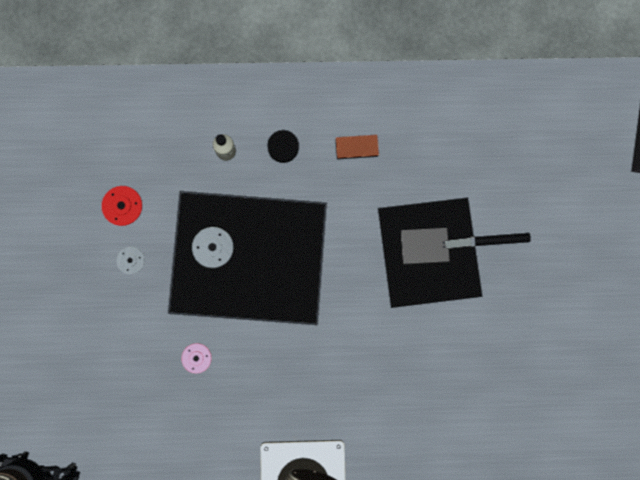

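The first scene shot shows a grey flange in the tray at (382,219), the spatula at (180,339) and the look-alikes outside the tray. In the top shot the flange is at (212,247), the blade at (425,246) with its tip facing the tray (+y), and the handle end at (530,238). The pink, red and smaller grey discs all lie outside the tray.

```bash
cat > meas.py <<'E'
from h import *
def tri(cs,uvs):
    A=[];b=[]
    for c,uv in zip(cs,uvs):
        M=c["K"]@c["view"][:3]
        for k in (0,1): r=M[k]-uv[k]*M[2]; A.append(r[:3]); b.append(-r[3])
    A=np.array(A);b=np.array(b);A/=1;return np.linalg.lstsq(A,b,rcond=None)[0]
def best(q,c,near):
    S=[s for s in silhouettes(q,c) if np.hypot((s["bbox"][0]+s["bbox"][2])/2-near[0],(s["bbox"][1]+s["bbox"][3])/2-near[1])<40]
    return S[0]["region"]
E
python3 - <<'E'
from meas import *
cs=[camera("top"),camera("scene")]
fl=[];bl=[];tr=[];mt=[];hd=[]
for c,nf,ns,nt,nm in zip(cs,[(213,247),(380,220)],[(466,247),(165,341)],[(247,258),(352,237)],[(432,251),(199,333)]):
    g=cv2.cvtColor(c["image"],cv2.COLOR_RGB2GRAY).astype(int)
    m=best("flange",c,nf); m=m&(g>90); ct=max(cv2.findContours(m.astype(np.uint8),0,1)[0],key=cv2.contourArea); e=cv2.fitEllipse(ct); fl.append(e[0]); print("fl",e)
    m=cv2.dilate(best("spatula",c,ns).astype(np.uint8),np.ones((5,5)))>0
    b=(m&(g>60)&(g<125)).astype(np.uint8); b=cv2.morphologyEx(b,cv2.MORPH_OPEN,np.ones((9,9)))
    ct=max(cv2.findContours(b,0,1)[0],key=cv2.contourArea); r=cv2.minAreaRect(ct); q=cv2.approxPolyDP(ct,4,True)[:,0]; print("blade",r,q.tolist()); bl.append((r[0],q))
    k=m&(g<45); ys,xs=np.nonzero(k)
    for z in (0.004,.006): print("blade on plane",np.round(onplane(c,q,z)[:,:2],4).tolist(), np.round(onplane(c,r[0],z),4))
    o=onplane(c,fl[-1],.011); print("flange",o)
    for nm_,near,z in (("tray",nt,.012),("mat",nm,.003)):
        mm=best(nm_,c,near).astype(np.uint8); ct=max(cv2.findContours(mm,0,1)[0],key=cv2.contourArea); h=cv2.convexHull(ct); q=cv2.approxPolyDP(h,10,True)[:,0]; print(nm_,np.round(onplane(c,q,z)[:,:2],3).tolist())
print("flange tri",tri(cs,fl)); 
M=[np.mean(b[1],0) for b in bl]; print("blade tri",tri(cs,[b[0] for b in bl]),tri(cs,M))
save(cs[0],"tsp.png",(370,180,550,320),4); save(cs[1],"ssp.png",(80,250,280,400),4)
E
```

```text
fl ((212.3833770751953, 246.7455291748047), (39.32538604736328, 39.9007568359375), 57.338417053222656)
blade ((424.55584716796875, 245.42086791992188), (33.69574737548828, 46.49045181274414), 86.53176879882812) [[446, 228], [402, 230], [403, 262], [448, 260]]
blade on plane [[0.5828, -0.3545], [0.5802, -0.249], [0.5039, -0.2486], [0.5063, -0.356]] [[ 0.5422 -0.3015  0.004 ]]
blade on plane [[0.5826, -0.354], [0.58, -0.2487], [0.5038, -0.2482], [0.5062, -0.3555]] [[ 0.5421 -0.3011  0.006 ]]
flange [[0.54934387 0.20070664 0.011     ]]
tray [[0.681, 0.276], [0.65, -0.067], [0.366, -0.041], [0.397, 0.303]]
mat [[0.654, -0.409], [0.422, -0.434], [0.398, -0.221], [0.632, -0.196]]
fl ((381.7274169921875, 218.5450897216797), (28.675508499145508, 36.862422943115234), 95.57769775390625)
blade ((204.49998474121094, 328.99993896484375), (31.617910385131836, 52.419166564941406), 56.30992889404297) [[219, 307], [208, 308], [178, 328], [179, 338], [189, 341], [190, 352], [230, 330], [230, 320]]
blade on plane [[0.5124, -0.2461], [0.4995, -0.2668], [0.5025, -0.3438], [0.5252, -0.3537], [0.5447, -0.3401], [0.5685, -0.351], [0.5763, -0.2568], [0.5554, -0.2439]] [[ 0.5402 -0.2994  0.004 ]]
blade on plane [[0.5136, -0.2464], [0.5007, -0.2671], [0.5037, -0.344], [0.5264, -0.3538], [0.5458, -0.3403], [0.5696, -0.3511], [0.5774, -0.2571], [0.5565, -0.2442]] [[ 0.5413 -0.2996  0.006 ]]
flange [[0.54869204 0.20483441 0.011     ]]
tray [[0.396, 0.312], [0.687, 0.277], [0.653, -0.069], [0.361, -0.034]]
mat [[0.399, -0.211], [0.635, -0.192], [0.654, -0.406], [0.418, -0.427]]
flange tri [0.54981303 0.20125163 0.01449776]
blade tri [ 0.54211522 -0.30027041  0.00797766] [ 0.54204455 -0.3008679   0.01344835]
```

View pics/tsp.png

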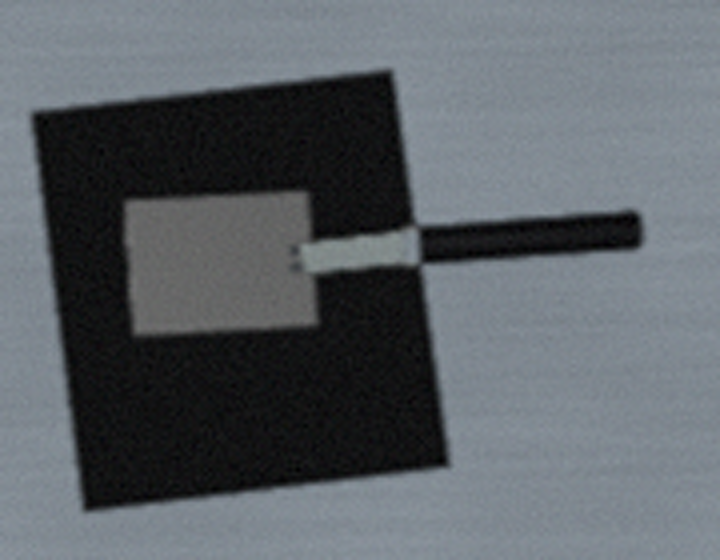

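View pics/ssp.png

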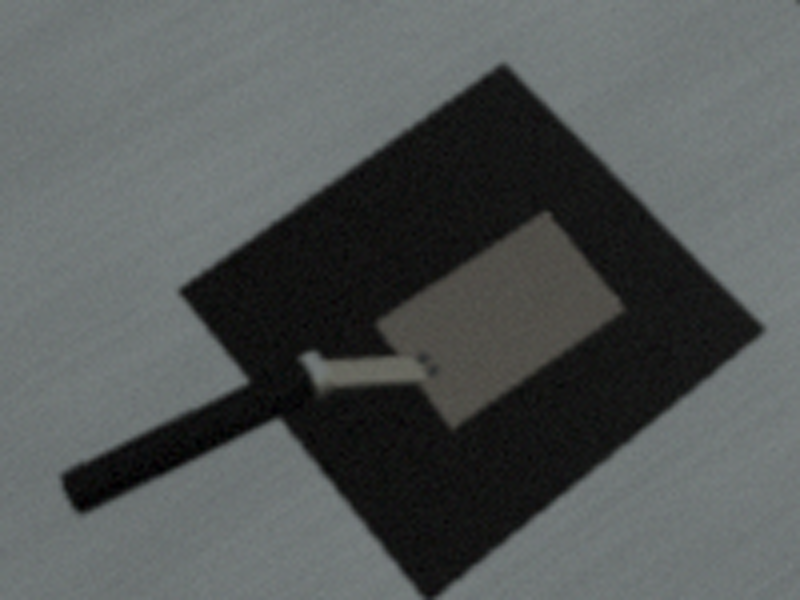

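The top crop shows the handle running from (475,241) to (530,237) in full-image pixels. The scene crop shows it from (156,343) to (99,373), and the blade corners are clear in both.

```bash
python3 - <<'E'
from meas import *
from scipy.optimize import least_squares
from scipy.spatial.transform import Rotation as R
cs=[camera("top"),camera("scene")]
T=lambda p:np.array(p)/4+[370,180]; S=lambda p:np.array(p)/4+[80,250]
hf,he=tri(cs,[T((422,246)),S((305,375))]),tri(cs,[T((640,229)),S((75,493))]); print("handle",hf,he)
# corners: tipL(x-),...  order tip(x+),root(x+),root(x-),tip(x-)
top=[(124,200),(308,191),(318,324),(134,336)]; sc=[(625,308),(455,430),(377,323),(548,212)]
for a,b in zip(top,sc): print(tri(cs,[T(a),S(b)]))
loc=np.array([[55,-40,6.5],[-55,-40,2],[-55,40,2],[55,40,6.5],[-98,0,56],[-222,0,84]])/1e3
tt=[T(p) for p in top+[(422,246),(640,229)]]; ss=[S(p) for p in sc+[(305,375),(75,493)]]
def f(q):
    P=R.from_euler("z",q[3]).apply(loc)+q[:3]
    return np.r_[(proj(cs[0],P)-tt).ravel(),(proj(cs[1],P)-ss).ravel()]
s=least_squares(f,[.54,-.3,.003,1.6]); print(s.x,np.degrees(s.x[3]),np.round(s.fun,1))
print("grip",R.from_euler("z",s.x[3]).apply([-.135,0,.064])+s.x[:3])
E
```

```text
handle [ 0.5446239  -0.4021434   0.06908129] [ 0.54930391 -0.51648378  0.09681165]
[ 0.5803459  -0.24453713  0.00934939]
[ 0.58413599 -0.35385871  0.00726836]
[ 0.50458458 -0.35622366  0.00875571]
[ 0.50015152 -0.24719296  0.00592258]
[ 0.54267546 -0.29971404  0.00604733  1.59333405] 91.29131667049171 [-0.6 -0.8 -0.9 -0.4 -1.2 -0.1 -1.1 -1.1 -3.7 -0.2  0.1  0.6 -0.5 -0.5
 -1.7 -0.2 -1.2 -0.2 -1.  -1.4  1.6  0.4 -3.4  2.4]
grip [ 0.54571779 -0.43467975  0.07004733]
```

drive_tool(increments=[[[16,-35,-2],[0,0,-3.1],1],[[16,-35,-2],[0,0,-3.1],1],[[16,-35,-2],[0,0,-3.1],1],[[16,-35,-2],[0,0,-3.1],1],[[16,-35,-2],[0,0,-3.1],1],[[16,-35,-2],[0,0,-3.1],1],[[16,-35,-2],[0,0,-3.1],1],[[16,-35,-2],[0,0,-3.1],1]])

```text
clock: 2.07
eef_pos: [0.2543, 0.2023, 0.2155]
tool_rot: [0.338, 0.941, 0.0, 0.0]
ft_force: [1.2, 0.4, -0.6]
grip_width: 0.0855
grasp_force: 0.0
```

drive_tool(increments=[[[16,-35,-2],[0,0,-3.1],1],[[16,-35,-2],[0,0,-3.1],1],[[16,-35,-2],[0,0,-3.1],1],[[16,-35,-2],[0,0,-3.1],1],[[16,-35,-2],[0,0,-3.1],1],[[16,-35,-2],[0,0,-3.1],1],[[16,-35,-2],[0,0,-3.1],1],[[16,-35,-2],[0,0,-3.1],1]])

```text
clock: 2.73
eef_pos: [0.3825, -0.0783, 0.1995]
tool_rot: [0.533, 0.846, 0.0, 0.0]
ft_force: [0.1, 0.6, -0.1]
grip_width: 0.0853
grasp_force: 0.0
```

drive_tool(increments=[[[16,-35,-2],[0,0,-3.1],1],[[16,-35,-2],[0,0,-3.1],1],[[16,-35,-2],[0,0,-3.1],1],[[16,-35,-2],[0,0,-3.1],1],[[16,-35,-2],[0,0,-3.1],1],[[16,-35,-2],[0,0,-3.1],1],[[16,-35,-2],[0,0,-3.1],1],[[0,0,0],[0,0,0],1]])

```text
clock: 3.4
eef_pos: [0.4959, -0.3271, 0.1826]
tool_rot: [0.684, 0.73, -0.001, 0.001]
ft_force: [1.1, 0.3, -0.6]
grip_width: 0.0855
grasp_force: 0.0
```

drive_tool(increments=[[[17,-36,-5],[0,0,-1],1],[[17,-36,-10],[0,0,-1],1],[[16,-36,-15],[0,0,0],1],[[0,0,-15],[0,0,0],1],[[0,0,-15],[0,0,0],1],[[0,0,0],[0,0,0],1]])

```text
clock: 3.9
eef_pos: [0.5417, -0.4276, 0.1199]
tool_rot: [0.694, 0.72, -0.0, -0.004]
ft_force: [-0.3, 0.3, -0.2]
grip_width: 0.0852
grasp_force: 0.0
```

```bash
python3 - <<'E'
from h import *
o=get_obs(); print(o["joint_pos"],o["eef_pos"],o["joint_vel"].round(3))
E
```

```text
[-6.68216941e-01  6.90736767e-01  4.22175809e-01  1.31116331e+00
  9.04327855e-05  8.66404112e-01] [ 0.54174329 -0.42759337  0.11989784] [ 0.011 -0.053  0.023  0.052  0.     0.   ]
```

drive_tool(increments=[[[2,-3,-18],[0,0,0],1],[[2,-3,-18],[0,0,0],1],[[0,0,-18],[0,0,0],1],[[0,0,-18],[0,0,0],1],[[0,0,0],[0,0,0],1]])

```text
clock: 4.32
eef_pos: [0.5459, -0.4324, 0.0504]
tool_rot: [0.694, 0.72, -0.0, -0.003]
ft_force: [-0.2, 0.1, -1.3]
grip_width: 0.0856
grasp_force: 0.0
```

```bash
python3 - <<'E'
from h import *
c=camera("scene"); save(c,"pre.png",(60,250,260,400),4)
o=get_obs(); print(o["joint_pos"],o["eef_pos"],o["tool_rot"],o["ft_force"])
E
```

```text
[-6.70035728e-01  7.47979182e-01  3.47856721e-01  1.17493758e+00
  3.95350945e-05  8.63280735e-01] [ 0.54662636 -0.4330835   0.05233019] [ 6.93730719e-01  7.20231313e-01 -1.85989555e-04 -2.12381885e-03] [0.08103623 0.65263149 0.81491155]
```

View pics/pre.png

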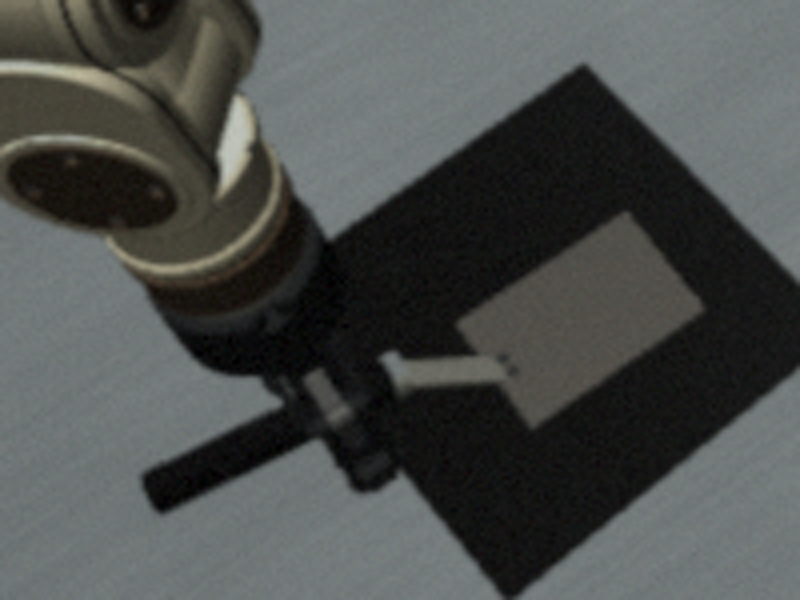

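The fingers straddle the handle at about (330,420) in the crop, and the blade hasn't moved. Closing.

drive_tool(increments=[[[0,0,-4],[0,0,0],1],[[0,0,0],[0,0,0],0],[[0,0,0],[0,0,0],0],[[0,0,0],[0,0,0],0],[[0,0,0],[0,0,0],0],[[0,0,0],[0,0,0],0],[[0,0,0],[0,0,0],0],[[0,0,0],[0,0,0],0]])

```text
clock: 5.03
eef_pos: [0.5479, -0.4351, 0.05]
tool_rot: [0.694, 0.72, -0.0, 0.0]
ft_force: [-1.1, -1.2, 1.0]
grip_width: 0.0201
grasp_force: 58.4
```

drive_tool(increments=[[[0,0,0],[0,0,0],0],[[0,0,0],[0,0,0],0],[[0,0,0],[0,0,0],0],[[0,0,0],[0,0,0],0]])

```text
clock: 5.37
eef_pos: [0.5479, -0.4352, 0.0498]
tool_rot: [0.694, 0.72, -0.0, 0.0]
ft_force: [-0.0, -1.5, 1.9]
grip_width: 0.0203
grasp_force: 58.4
```

```bash
python3 - <<'E'
from h import *
o=get_obs(); print({k:np.round(v,4) for k,v in o.items()})
E
```

```text
{'clock': np.float64(5.3667), 'joint_pos': array([-6.7100e-01,  7.5050e-01,  3.4590e-01,  1.1653e+00, -4.0000e-04,
        8.6330e-01]), 'joint_vel': array([-0.0002,  0.0011, -0.0017,  0.0005,  0.0003, -0.0001]), 'tau': array([  1.1112, -56.3365,  22.8445,   0.1044,   0.4725,   0.0984]), 'eef_pos': array([ 0.5479, -0.4352,  0.0498]), 'tool_rot': array([ 6.941e-01,  7.199e-01, -2.000e-04,  4.000e-04]), 'ft_force': array([-0.0159, -1.4978,  1.9424]), 'ft_torque': array([-0.2579,  0.2131,  0.0826]), 'grasp_force': np.float64(58.4441), 'grip_width': np.float64(0.0203)}
```

drive_tool(increments=[[[0,0,10],[0,0,0],0],[[0,0,20],[0,0,0],0],[[0,0,30],[0,0,0],0],[[0,10,30],[0,0,0],0],[[0,25,30],[0,0,0],0],[[0,35,0],[0,0,0],0],[[0,35,0],[0,0,0],0],[[0,35,0],[0,0,0],0]])

```text
clock: 6.03
eef_pos: [0.5476, -0.2933, 0.1701]
tool_rot: [0.694, 0.72, 0.0, 0.0]
ft_force: [1.4, 0.8, -2.5]
grip_width: 0.0203
grasp_force: 59.0
```

drive_tool(increments=[[[0,35,0],[0,-3,0],0],[[0,35,0],[0,-7,0],0],[[0,35,0],[0,-7,0],0],[[0,35,0],[0,-7,0],0],[[0,35,0],[0,-7,0],0],[[0,0,0],[0,-7,0],0],[[0,0,0],[0,-7,0],0],[[0,0,0],[0,-7,0],0]])

```text
clock: 6.7
eef_pos: [0.548, -0.1242, 0.1679]
tool_rot: [0.635, 0.659, 0.28, 0.289]
ft_force: [1.6, -0.9, -3.3]
grip_width: 0.0209
grasp_force: 59.2
```

drive_tool(increments=[[[0,0,0],[0,-7,0],0],[[0,0,0],[0,-7,0],0],[[0,0,-10],[0,-7,0],0],[[0,0,-10],[0,-7,0],0],[[0,0,-10],[0,-7,0],0],[[0,0,-10],[0,-4,0],0],[[0,0,-10],[0,0,0],0],[[0,0,0],[0,0,0],0]])

```text
clock: 7.37
eef_pos: [0.5825, -0.1423, 0.1287]
tool_rot: [0.572, 0.592, 0.399, 0.404]
ft_force: [-0.0, 0.4, -3.2]
grip_width: 0.0206
grasp_force: 59.5
```

```bash
python3 - <<'E'
from h import *
from scipy.spatial.transform import Rotation as R
o=get_obs(); print({k:np.round(v,4).tolist() for k,v in o.items()}); print(R.from_quat(o["tool_rot"]).as_matrix().round(3))
c=camera("scene"); save(c,"roll.png")
E
```

```text
{'clock': 7.3667, 'joint_pos': [-0.4534, 0.5246, -1.0872, -1.2093, 0.4328, 1.3716], 'joint_vel': [0.0074, -0.0937, -0.0011, 0.0709, 0.0064, 0.0018], 'tau': [-0.1794, -31.926, 7.317, -8.3952, 0.6833, 0.208], 'eef_pos': [0.5825, -0.1423, 0.1287], 'tool_rot': [0.572, 0.5921, 0.3993, 0.4035], 'ft_force': [-0.0139, 0.4105, -3.1983], 'ft_torque': [-0.1909, 1.4888, 0.01], 'grasp_force': 59.4766, 'grip_width': 0.0206}
[[-0.02   0.355  0.935]
 [ 1.     0.027  0.011]
 [-0.021  0.934 -0.356]]
```

View pics/roll.png

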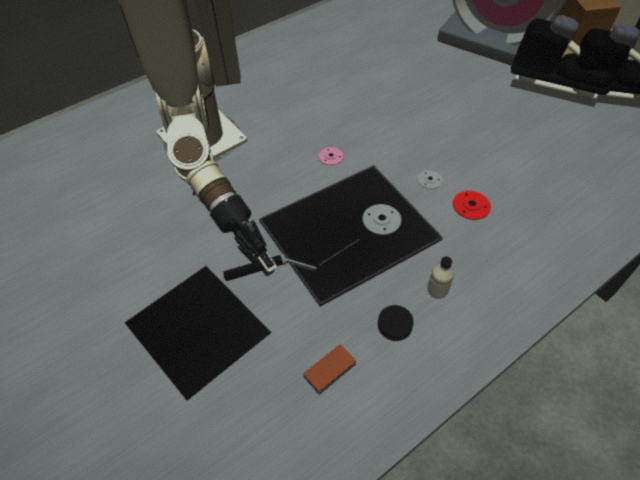

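The roll pose shows the spatula held edge-on at about (300,262), with the flange still untouched at (382,219). The arm ran into its elbow limit near 70° of roll. I'll fit a kinematic model so the flip can be planned inside the limits, and take samples as I move back.

drive_tool(increments=[[[-6,8,0],[0,7,0],0],[[-6,8,0],[0,7,0],0],[[-6,8,0],[0,7,0],0],[[-6,8,0],[0,7,0],0]])

```text
clock: 7.75
eef_pos: [0.5748, -0.1262, 0.1303]
tool_rot: [0.621, 0.64, 0.319, 0.321]
ft_force: [1.7, -1.8, -3.3]
grip_width: 0.0204
grasp_force: 59.4
```

```bash
python3 - <<'E'
from h import *
o=get_obs(); print(o["joint_pos"].round(4).tolist(),o["eef_pos"].round(4).tolist(),o["tool_rot"].round(4).tolist())
E
```

```text
[-0.3728, 0.2072, -0.926, -0.465, 0.3073, 1.3175] [0.5748, -0.1262, 0.1303] [0.6209, 0.6401, 0.3187, 0.3211]
```

drive_tool(increments=[[[-6,8,0],[0,7,0],0],[[-6,8,0],[0,7,0],0],[[-6,8,0],[0,7,0],0],[[-6,8,0],[0,7,0],0],[[-5,8,0],[0,7,0],0],[[-4,8,0],[0,6,0],0],[[0,0,0],[0,0,-6],0],[[0,0,0],[0,0,0],0]])

```text
clock: 8.42
eef_pos: [0.5548, -0.0871, 0.1295]
tool_rot: [0.722, 0.667, 0.124, 0.133]
ft_force: [-0.6, 0.1, -1.8]
grip_width: 0.0202
grasp_force: 59.1
```

```bash
python3 - <<'E'
from h import *
from scipy.spatial.transform import Rotation as R
o=get_obs(); print(o["joint_pos"].round(4).tolist(),o["eef_pos"].round(4).tolist(),o["tool_rot"].round(4).tolist(),o["ft_force"].round(2),o["ft_torque"].round(3)); print(R.from_quat(o["tool_rot"]).as_matrix().round(3))
E
```

```text
[-0.1752, 0.1871, -0.4234, 0.5955, 0.0359, 1.4821] [0.5548, -0.0871, 0.1295] [0.7225, 0.667, 0.1243, 0.1333] [-0.62  0.13 -1.84] [-0.07   0.568  0.074]
[[ 0.079  0.931  0.357]
 [ 0.997 -0.075 -0.027]
 [ 0.002  0.358 -0.934]]
```

```bash
cat > fk.py <<'E'
from h import *
from scipy.optimize import least_squares
from scipy.spatial.transform import Rotation as R
S=[([1.31601,.24057,.005005,1.335195,0,1.5708],[.126006,.483866,.231323]),
([-.668217,.690737,.422176,1.311163,0.00009,.8664],[.541743,-.427593,.119898]),
([-.670036,.747979,.347857,1.174938,0,.86328],[.546626,-.4330835,.05233]),
([-.6710,.7505,.3459,1.1653,-.0004,.8633],[.5479,-.4352,.0498]),
([-.4534,.5246,-1.0872,-1.2093,.4328,1.3716],[.5825,-.1423,.1287]),
([-.3728,.2072,-.926,-.465,.3073,1.3175],[.5748,-.1262,.1303]),
([-.1752,.1871,-.4234,.5955,.0359,1.4821],[.5548,-.0871,.1295])]
def Ry(a): return R.from_euler("y",a).as_matrix()
def fk(p,q):
    a,z0,l1x,l1z,l2x,l2z,wx,Lt=p; 
    v=np.array([a,0,z0])+Ry(q[1])@[l1x,0,l1z]+Ry(q[1]-q[2])@[l2x,0,l2z]
    W=Ry(q[1]-q[2]+q[3]); v=v+W@[wx,0,0]+W@R.from_euler("z",q[4]).as_matrix()@[Lt,0,0]
    Z=R.from_euler("z",q[0]).as_matrix()
    d=Z@W@R.from_euler("z",q[4]).as_matrix()@[1,0,0]
    return Z@v,d
p0=np.array([.05,.15,0,.35,.35,0,.05,.2])
f=lambda p:np.r_[np.concatenate([fk(p,q)[0]-x for q,x in S])*1e3,(p-p0)*2]
P=least_squares(f,p0).x
E
python3 - <<'E'
from fk import *
print(P.round(4),np.round(f(P)[:21],1)); print(fk(P,S[5][0])[1],fk(P,S[4][0])[1])
# feasibility of flip pose: blade roll th; spatula yaw 85+; TCP position; maximise
lo=np.array([-2.72,-1.05,-1.09,-1.99,-1.42]);hi=np.array([2.72,1.87,1.28,2.15,1.44])
def ik(x,d):
    best=None
    for s in ([0,.5,-.5,0,0],[0,.2,-1,-.8,0],[0,1,-.5,-1,0],[0,-.3,-1,.5,0]):
        r=least_squares(lambda q:np.r_[(fk(P,q)[0]-x)*10,fk(P,q)[1]-d],np.clip(s,lo+.01,hi-.01),bounds=(lo,hi))
        if best is None or r.cost<best.cost: best=r
    return best
yaw=np.radians(-6)
for y in (-.03,.03,.1,.2):
  for X in (.5,.54,.58,.62):
    o=[]
    for z in (.06,.1,.15):
      mx=0
      for th in range(40,151,10):
        t=np.radians(th); d=R.from_euler("z",yaw).apply([np.sin(t),0,-np.cos(t)])
        if ik(np.array([X,y,z]),d).cost<1e-5: mx=th
      o.append(mx)
    print(y,X,o)
E
```

```text
[0.     0.2407 0.     0.4933 0.3913 0.008  0.1015 0.3034] [ 0.  -0.  -0.  -0.   0.  -0.  -0.  -0.  -0.   0.1  0.   0.  -0.   0.
 -0.   0.  -0.1  0.  -0.  -0.   0. ]
[ 0.80694897  0.00920812 -0.59054938] [ 0.93457092  0.01117875 -0.35560123]
-0.03 0.5 [40, 40, 50]
-0.03 0.54 [50, 50, 50]
-0.03 0.58 [50, 50, 60]
-0.03 0.62 [70, 70, 70]
0.03 0.5 [40, 40, 50]
0.03 0.54 [50, 50, 50]
0.03 0.58 [50, 60, 60]
0.03 0.62 [80, 70, 70]
0.1 0.5 [50, 50, 50]
0.1 0.54 [50, 50, 60]
0.1 0.58 [60, 60, 60]
0.1 0.62 [80, 80, 80]
0.2 0.5 [60, 60, 60]
0.2 0.54 [80, 80, 70]
0.2 0.58 [80, 80, 90]
0.2 0.62 [80, 90, 90]
```

```bash
cat >> fk.py <<'E'
lo=np.array([-2.72,-1.05,-1.09,-1.99,-1.42,-3.14]);hi=np.array([2.72,1.87,1.28,2.15,1.44,3.14])
def toolR(q,s=1):
    F=R.from_euler("z",q[0]).as_matrix()@Ry(q[1]-q[2]+q[3])@R.from_euler("z",q[4]).as_matrix()@R.from_euler("x",s*q[5]).as_matrix()
    y=F[:,1]*s; z=F[:,0]; return np.c_[np.cross(y,z),y,z]
def wrist(q):
    p,d=fk(P,q); yawax=p-d*P[7]; return yawax
def ik6(x,Rt,q0):
    r=least_squares(lambda q:np.r_[(fk(P,q)[0]-x)*10,(toolR(q,SG)-Rt).ravel()],np.clip(q0,lo+.01,hi-.01),bounds=(lo,hi)); return r.x,r.cost
a=R.from_quat([.7225,.667,.1243,.1333]).as_matrix()
SG=min((1,-1),key=lambda s:np.abs(toolR(S[6][0],s)-a).sum())
OFF=np.array([-.135,0,.0468])
def pose(B,psi,th,pit=0):
    Rs=(R.from_euler("z",psi,degrees=True)*R.from_euler("x",th,degrees=True)*R.from_euler("y",pit,degrees=True)).as_matrix()
    return B+Rs@OFF, np.c_[Rs[:,0],-Rs[:,1],-Rs[:,2]]  # tool x=?, set below
E
python3 - <<'E'
from fk import *
print(SG,np.abs(toolR(S[6][0],SG)-a).max(), toolR(S[6][0],SG).round(2).tolist())
# tool x should equal spatula x? tool y=-spat y, tool z=-spat z -> tool x = y cross z = spat x
res=[]
for psi in range(-180,180,20):
  for bx,by in ((.48,.12),(.56,.12),(.48,.02),(.56,.02),(.48,.2),(.56,.2)):
    for sg in (1,-1):
      q=None
      for s0 in (1.57,-1.57,0,3,-3):
        x,Rt=pose(np.array([bx,by,.08]),psi,0); az=np.arctan2(x[1],x[0])
        qq,c=ik6(x,Rt,[az,.3,-.2,1.2,0,s0])
        if c<1e-5: q=qq;break
      if q is None: continue
      m=0
      for th in range(10,151,10):
        x,Rt=pose(np.array([bx,by,.08]),psi,sg*th); q,c=ik6(x,Rt,q)
        if c>1e-5 or wrist(q)[2]<.06: break
        m=th
      res.append((m,psi,bx,by,sg,q.round(2).tolist(),wrist(q).round(2).tolist()))
res.sort(key=lambda r:-r[0])
for r in res[:25]: print(r)
E
```

```text
1 6.722123443619887e-05 [[0.08, 0.93, 0.36], [1.0, -0.07, -0.03], [0.0, 0.36, -0.93]]
(90, -120, 0.56, 0.02, 1, [0.76, 1.19, -0.67, -1.99, -1.29, -1.7], [0.33, 0.31, 0.06])
(90, -100, 0.48, 0.2, 1, [1.19, 1.17, -0.75, -1.99, -1.37, -1.64], [0.16, 0.4, 0.07])
(90, -100, 0.56, 0.2, 1, [1.02, 1.2, -0.63, -1.99, -1.21, -1.72], [0.24, 0.4, 0.06])
(90, 0, 0.48, 0.12, -1, [0.96, 1.28, 0.21, 2.15, -0.66, -1.53], [0.32, 0.46, 0.05])
(90, 0, 0.48, 0.02, -1, [0.81, 1.31, 0.04, 2.11, -0.74, -1.41], [0.34, 0.36, 0.02])
(90, 0, 0.56, 0.02, -1, [0.73, 1.28, 0.16, 2.15, -0.88, -1.48], [0.41, 0.37, 0.05])
(90, 20, 0.48, 0.12, 1, [-0.5, 1.31, 0.12, 2.15, 0.73, 1.44], [0.47, -0.25, 0.03])
(90, 20, 0.48, 0.2, -1, [1.12, 1.31, 0.11, 2.15, -0.8, -1.43], [0.23, 0.48, 0.03])
(90, 20, 0.56, 0.2, 1, [-0.32, 1.27, 0.19, 2.15, 0.95, 1.51], [0.53, -0.18, 0.05])
(90, 120, 0.56, 0.02, -1, [-0.7, 1.18, -0.74, -1.99, 1.25, 1.64], [0.33, -0.28, 0.07])
(90, 140, 0.56, 0.12, -1, [-0.49, 1.2, -0.55, -1.99, 1.34, 1.8], [0.44, -0.23, 0.06])
(90, 140, 0.56, 0.2, -1, [-0.34, 1.2, -0.62, -1.99, 1.21, 1.73], [0.44, -0.16, 0.0
[... 410 characters left out ...]
1.23], [0.68, -0.15, 0.1])
(80, -160, 0.48, 0.12, 1, [0.8, 1.26, 0.55, 2.15, -1.17, 1.32], [0.47, 0.48, 0.11])
(80, -160, 0.48, 0.02, 1, [0.68, 1.25, 0.37, 2.15, -1.25, 1.46], [0.48, 0.39, 0.09])
(80, -160, 0.56, 0.02, 1, [0.61, 1.29, 0.59, 2.15, -1.33, 1.29], [0.56, 0.39, 0.1])
(80, -140, 0.48, 0.12, 1, [0.92, 1.24, 0.27, 2.15, -1.35, 1.54], [0.36, 0.47, 0.08])
(80, -140, 0.56, 0.12, 1, [0.83, 1.28, 0.48, 2.15, -1.42, 1.38], [0.44, 0.48, 0.09])
(80, -140, 0.48, 0.02, 1, [0.81, 1.18, 0.06, 2.02, -1.42, 1.57], [0.37, 0.38, 0.08])
(80, -140, 0.56, 0.02, 1, [0.71, 1.25, 0.36, 2.15, -1.42, 1.47], [0.47, 0.4, 0.08])
(80, -140, 0.48, 0.2, 1, [1.0, 1.27, 0.48, 2.15, -1.29, 1.38], [0.35, 0.55, 0.1])
```

```bash
cat >> fk.py <<'E'
def pose2(B,psi,th,lam,pit=0):
    Rs=R.from_euler("z",psi,degrees=True)*R.from_euler("x",th,degrees=True)*R.from_euler("y",pit,degrees=True)
    Rh=(Rs*R.from_euler("x",lam,degrees=True)).as_matrix(); Rt=np.c_[Rh[:,0],-Rh[:,1],-Rh[:,2]]
    return B+Rs.apply([-.135,0,.064])+Rt[:,2]*.019, Rt
def clear(x,Rt,q):
    u=-Rt[:,2]; g=x+.019*u
    return wrist(q)[2]>.065 and g[2]+.054*u[2]-.043*np.hypot(u[0],u[1])>.02
E
cat > srch.py <<'E'
from fk import *
tc=np.array([.524,.119,0]); TR=R.from_euler("z",-5.2,degrees=True)
mat=np.array([.5427,-.2997,.003]); out=[]
for lam in (-70,-60,-50,-40,-30,-20,20,30,40,50,60,70):
  x,Rt=pose2(mat,91.3,0,lam); qm=None
  for s0 in (.86,-2.2,2.5,-.5):
   for s4 in (0,-.8,.8):
    q,c=ik6(x,Rt,[-.67,.75,.35,1.1,s4,s0])
    if c<1e-5 and clear(x,Rt,q): qm=q
    if qm is not None: break
   if qm is not None: break
  if qm is None: print(lam,"no mat"); continue
  okscoop=[]
  B=tc+TR.apply([.0173,.110,.004]); q=qm; ok=True
  for yy in (-.05,.03,.11):
    x,Rt=pose2(tc+TR.apply([.0173,yy,.006]),84.8,0,lam); q,c=ik6(x,Rt,q); ok&=c<1e-5 and clear(x,Rt,q)
  print(lam,"mat",qm.round(2).tolist(),"scoop ok",ok,q.round(2).tolist(),c)
  if not ok: continue
  for psi in (45,65,85,105,125,145):
   for b in ((-.03,0),(.03,0),(.06,0),(-.03,.08),(.03,.08),(.06,.08),(-.03,-.06),(.03,-.06),(.06,-.06)):
    Bc=tc+TR.apply([b[0],b[1],.08]); sg=-np.sign(lam)
    x,Rt=pose2(Bc,psi,0,lam); q1,c=ik6(x,Rt,q)
    if c>1e-5: continue
    m=0;q2=q1
    for th in range(10,151,10):
      x,Rt=pose2(Bc,psi,sg*th,lam); q2,c=ik6(x,Rt,q2)
      if c>1e-5 or not clear(x,Rt,q2): break
      m=th;qq=q2
    if m: out.append((m,lam,psi,b,qq.round(2).tolist(),wrist(qq).round(2).tolist()))
out.sort(key=lambda r:-r[0])
for r in out[:25]: print(r)
E
timeout 500 python3 srch.py
```

```text
-70 mat [-1.01, 0.75, -0.58, -0.71, 0.94, 1.05] scoop ok False [0.47, 0.69, -1.09, -1.27, -0.61, 1.84] 0.01874204986722241
-60 mat [-0.97, 0.64, -0.51, -0.33, 0.81, 0.91] scoop ok False [0.38, 0.53, -1.09, -1.02, -0.41, 1.83] 0.0007913218004030578
-50 mat [-0.93, 0.57, -0.41, -0.02, 0.67, 0.84] scoop ok True [0.34, 0.36, -0.99, -0.61, -0.32, 1.85] 1.7056517069979458e-31
-40 mat [-0.88, 0.55, -0.3, 0.25, 0.53, 0.8] scoop ok True [0.3, 0.27, -0.85, -0.21, -0.25, 1.87] 5.875708189505569e-21
-30 mat [-0.83, 0.55, -0.17, 0.49, 0.38, 0.79] scoop ok True [0.26, 0.26, -0.68, 0.13, -0.17, 1.88] 1.659716001182523e-24
-20 mat [-0.77, 0.59, -0.02, 0.71, 0.25, 0.81] scoop ok True [0.23, 0.3, -0.51, 0.42, -0.11, 1.87] 1.3235016156586159e-27
20 mat [-0.59, 1.01, 0.81, 1.66, -0.2, 0.99] scoop ok True [0.13, 0.72, 0.23, 1.42, 0.08, 1.78] 2.9277505532088663e-30
30 mat [-0.56, 1.23, 1.2, 2.0, -0.28, 1.05] scoop ok True [0.12, 0.87, 0.44, 1.66, 0.1, 1.75] 2.2963681247155378e-29
40 no mat
50 no mat
60 no mat
70 no mat
(120, -50, 45, (-0.03, 0), [-0.31, 1.16, 0.44, 2.03, 0.44, 1.74], [0.63, -0.2, 0.15])
(
[... 1415 characters left out ...]
(0.06, 0), [-0.47, 0.95, -0.82, -1.41, 1.05, 1.26], [0.38, -0.19, 0.11])
(110, 30, 125, (0.03, 0.08), [-0.3, 1.02, -0.94, -1.68, 0.89, 1.35], [0.36, -0.11, 0.11])
(110, 30, 125, (-0.03, -0.06), [-0.7, 0.91, -0.93, -1.23, 1.26, 0.99], [0.29, -0.24, 0.11])
(110, 30, 125, (0.03, -0.06), [-0.62, 0.91, -0.81, -1.23, 1.19, 1.11], [0.35, -0.25, 0.11])
(110, 30, 125, (0.06, -0.06), [-0.59, 0.91, -0.75, -1.21, 1.16, 1.15], [0.38, -0.25, 0.11])
(110, 30, 145, (-0.03, 0), [-0.52, 0.8, -0.61, -0.32, 1.37, 0.48], [0.41, -0.23, 0.11])
(110, 30, 145, (0.03, 0), [-0.47, 0.85, -0.5, -0.44, 1.35, 0.68], [0.47, -0.24, 0.11])
(110, 30, 145, (0.06, 0), [-0.45, 0.87, -0.44, -0.47, 1.34, 0.74], [0.5, -0.24, 0.11])
```

```bash
cat > go.py <<'E'
from fk import *
def plan(x,Rt,n=None,check=True):
    o=get_obs(); dx=(np.array(x)-o["eef_pos"])*1e3; rv=(R.from_matrix(Rt)*R.from_quat(o["tool_rot"]).inv()).as_rotvec(degrees=True)
    m=max(np.linalg.norm(dx)/40,np.linalg.norm(rv)/6.9); print("clock",round(float(o["clock"]),2),"d",dx.round(1),"rot",rv.round(2),"min rows",round(m,1), "ft",o["ft_force"].round(1))
    n=n or int(np.ceil(m)); q,c=ik6(x,Rt,o["joint_pos"]); print("n",n,"per row",(dx/n).round(1).tolist(),(rv/n).round(2).tolist(),"q",q.round(2).tolist(),"cost",c)
E
python3 - <<'E'
from go import *
Rt=R.from_quat([.6941,.7199,0,0]).as_matrix(); plan([.5479,-.4352,.10],Rt)
E
```

```text
clock 8.42 d [  -6.9 -348.1  -29.5] rot [ 0.35 21.01  6.59] min rows 8.7 ft [-0.6  0.1 -1.8]
n 9 per row [-0.8, -38.7, -3.3] [0.04, 2.33, 0.73] q [-0.67, 0.72, 0.41, 1.27, 0.0, 0.86] cost 3.111586464623142e-27
```

drive_tool(increments=[[[-1,-35,-1],[0,2.5,0.8],0],[[-1,-38,-2],[0,2.5,0.8],0],[[-1,-38,-3],[0,2.5,0.8],0],[[-1,-38,-3],[0,2.5,0.8],0],[[-1,-38,-3],[0,2.5,0.8],0],[[-1,-38,-3],[0,2.5,0.8],0],[[-1,-38,-3],[0,2.5,0.8],0],[[0,-38,-4],[0,2.5,0.8],0]])

```text
clock: 9.08
eef_pos: [0.5449, -0.3911, 0.1055]
tool_rot: [0.694, 0.72, 0.003, 0.007]
ft_force: [0.9, -0.3, -1.6]
grip_width: 0.02
grasp_force: 59.2
```

drive_tool(increments=[[[0,-38,-5],[0,1,0.2],0],[[0,-8,-5],[0,0,0],0],[[0,0,0],[0,0,0],0]])

```text
clock: 9.33
eef_pos: [0.5442, -0.4382, 0.0924]
tool_rot: [0.695, 0.719, -0.003, -0.0]
ft_force: [-1.1, 0.2, -2.9]
grip_width: 0.0204
grasp_force: 59.2
```

```bash
python3 - <<'E'
from go import *
Rt=R.from_quat([.6941,.7199,0,0]).as_matrix(); plan([.5479,-.4352,.055],Rt)
E
```

```text
clock 9.33 d [  3.7   3.  -37.4] rot [ 0.28 -0.28  0.14] min rows 0.9 ft [-1.1  0.2 -2.9]
n 1 per row [3.7, 3.0, -37.4] [0.28, -0.28, 0.14] q [-0.67, 0.75, 0.35, 1.18, 0.0, 0.86] cost 1.6064097445214654e-28
```

drive_tool(increments=[[[2,1,-13],[0,0,0],0],[[1,1,-13],[0,0,0],0],[[0,0,-9],[0,0,0],0],[[0,0,-3],[0,0,0],0],[[0,0,-2],[0,0,0],0],[[0,0,-1.5],[0,0,0],0],[[0,0,0],[0,0,0],0]])

```text
clock: 9.92
eef_pos: [0.5493, -0.4331, 0.0532]
tool_rot: [0.694, 0.72, -0.003, 0.001]
ft_force: [-0.8, 1.0, -1.0]
grip_width: 0.0198
grasp_force: 59.0
```

drive_tool(increments=[[[0,0,-2],[0,0,0],0],[[0,0,-1.5],[0,0,0],0],[[0,0,0],[0,0,0],0],[[0,0,0],[0,0,0],0.5],[[0,0,0],[0,0,0],1],[[0,0,0],[0,0,0],1],[[0,0,0],[0,0,0],1],[[0,0,0],[0,0,0],1]])

```text
clock: 10.58
eef_pos: [0.5491, -0.4333, 0.0488]
tool_rot: [0.694, 0.72, -0.004, 0.0]
ft_force: [-0.0, 0.4, -0.7]
grip_width: 0.0796
grasp_force: 0.0
```

drive_tool(increments=[[[0,0,0],[0,0,0],1],[[0,0,0],[0,0,0],1],[[0,0,10],[0,0,0],1],[[0,0,25],[0,0,0],1],[[0,0,35],[0,0,0],1],[[0,0,20],[0,0,0],1],[[0,0,0],[0,0,0],1]])

```text
clock: 11.17
eef_pos: [0.552, -0.4357, 0.1469]
tool_rot: [0.694, 0.72, -0.003, 0.007]
ft_force: [1.7, -0.6, 1.8]
grip_width: 0.0854
grasp_force: 0.0
```

```bash
python3 - <<'E'
from go import *
from meas import *
c=camera("top")
g=cv2.cvtColor(c["image"],cv2.COLOR_RGB2GRAY).astype(int)
roi=np.zeros_like(g); roi[190:310,385:480]=1
b=((g>60)&(g<125)&(roi>0)).astype(np.uint8); b[190:310,455:]=0; b=cv2.morphologyEx(b,cv2.MORPH_OPEN,np.ones((9,9)))
k=cv2.findContours(b,0,1)[0]; ct=max(k,key=cv2.contourArea); r=cv2.minAreaRect(ct); print(r,onplane(c,r[0],.006))
save(c,"top2.png",(370,180,550,320),4)
for lam in (-50,-45,-40):
    x,Rt=pose2(np.array([.5437,-.299,.003]),91.3,0,lam); print(lam,x); plan(x,Rt)
E
```

```text
((423.903076171875, 244.75540161132812), (33.6702995300293, 45.87370681762695), 86.8201675415039) [[ 0.54370217 -0.29957069  0.006     ]]
-50 [ 0.56131389 -0.43363504  0.05478704]
clock 11.22 d [ 10.2   1.4 -89.2] rot [  2.08 -49.85  -0.47] min rows 7.2 ft [-0.6 -0.1 -0.4]
n 8 per row [1.3, 0.2, -11.2] [0.26, -6.23, -0.06] q [-0.93, 0.57, -0.41, -0.02, 0.67, 0.84] cost 1.5123689462087897e-19
-45 [ 0.56019436 -0.43366045  0.05356497]
clock 11.22 d [  9.1   1.3 -90.5] rot [  1.94 -44.85  -0.51] min rows 6.5 ft [-0.6 -0.1 -0.4]
n 7 per row [1.3, 0.2, -12.9] [0.28, -6.41, -0.07] q [-0.9, 0.56, -0.36, 0.12, 0.6, 0.82] cost 6.274804146393566e-23
-40 [ 0.55897261 -0.43368817  0.05244516]
clock 11.22 d [  7.9   1.3 -91.6] rot [  1.8  -39.85  -0.55] min rows 5.8 ft [-0.6 -0.1 -0.4]
n 6 per row [1.3, 0.2, -15.3] [0.3, -6.64, -0.09] q [-0.88, 0.55, -0.3, 0.25, 0.53, 0.8] cost 7.654831866516324e-27
```

View pics/top2.png

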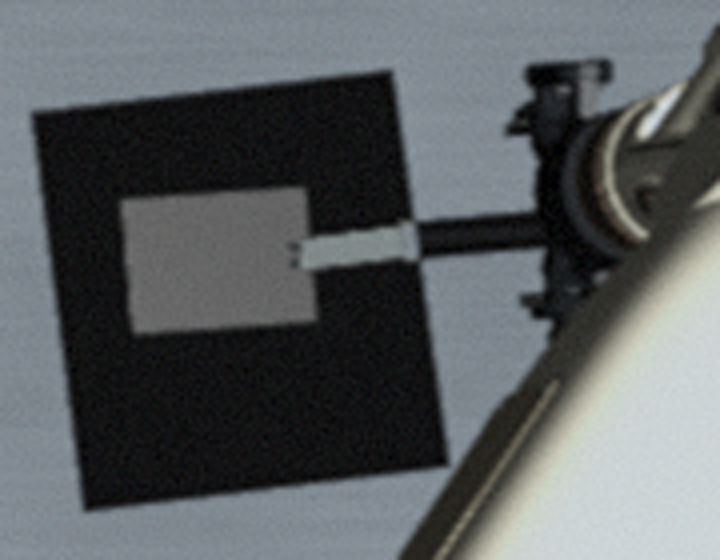

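The top crop shows the spatula back on the mat with its blade centre at about (218,262), as before. The fingers are open and clear. I'll regrasp with the hand leaned 50° toward the base, which gives about 120° of roll.

drive_tool(increments=[[[-7,0,0],[0.3,-6.2,0],0.6],[[-8,0,0],[0.3,-6.2,0],0.6],[[-8,0,0],[0.3,-6.2,0],0.6],[[-8,0,-4],[0.3,-6.2,0],0.6],[[-8,0,-6],[0.3,-6.2,-0.1],0.6],[[-8,0,-6],[0.3,-6.2,-0.1],0.6],[[-7,1,-7],[0.2,-6.3,-0.1],0.6],[[-5,1,-7],[0.2,-6.3,-0.2],0.6]])

```text
clock: 11.88
eef_pos: [0.4888, -0.4312, 0.1097]
tool_rot: [0.633, 0.649, 0.303, 0.294]
ft_force: [0.6, -1.5, -1.2]
grip_width: 0.0511
grasp_force: 0.0
```

```bash
python3 - <<'E'
from go import *
x,Rt=pose2(np.array([.5437,-.299,.003]),91.3,0,-50); plan(x,Rt,6); print(get_obs()["eef_pos"],get_obs()["grip_width"])
E
```

```text
clock 11.88 d [ 72.5  -2.4 -54.9] rot [-0.11 -0.13 -0.22] min rows 2.3 ft [ 0.6 -1.5 -1.2]
n 6 per row [12.1, -0.4, -9.2] [-0.02, -0.02, -0.04] q [-0.93, 0.57, -0.41, -0.02, 0.67, 0.84] cost 4.6806791759799346e-29
[ 0.48877477 -0.43118591  0.10968912] 0.05107888382365739
```

drive_tool(increments=[[[12,-1,-5],[0,0,0],0.6],[[14,-1,-11],[0,0,0],0.6],[[15,-1,-12],[0,0,0],0.6],[[15,0,-13],[0,0,0],0.6],[[11,0,-9],[0,0,0],0.6],[[5,0,-4],[0,0,0],0.6],[[0,0,0],[0,0,0],0.6]])

```text
clock: 12.47
eef_pos: [0.5623, -0.433, 0.0528]
tool_rot: [0.634, 0.651, 0.302, 0.29]
ft_force: [-0.3, 0.5, -0.4]
grip_width: 0.0512
grasp_force: 0.0
```

```bash
python3 - <<'E'
from go import *
x,Rt=pose2(np.array([.5437,-.299,.003]),91.3,0,-50); plan(x,Rt,1); print(get_obs()["eef_pos"],get_obs()["grip_width"])
c=camera("scene"); save(c,"pre2.png",(60,250,260,400),4)
E
```

```text
clock 12.47 d [-1.  -0.6  2. ] rot [-0.32 -0.56 -0.36] min rows 0.1 ft [-0.3  0.5 -0.4]
n 1 per row [-1.0, -0.6, 2.0] [-0.32, -0.56, -0.36] q [-0.93, 0.57, -0.41, -0.02, 0.67, 0.84] cost 4.1262563309861345e-22
[ 0.56230222 -0.4330108   0.05277263] 0.05118734403180365
```

View pics/pre2.png

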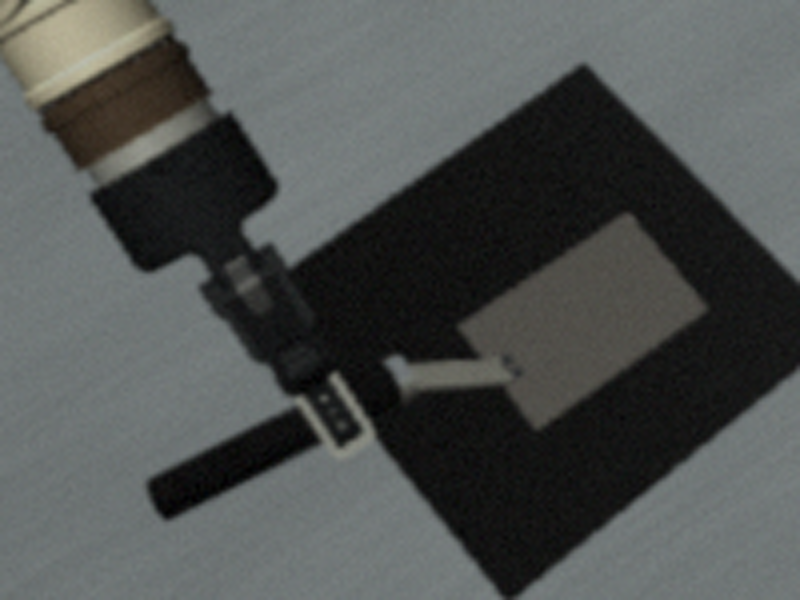

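The leaned fingers straddle the handle at (335,410), and the blade is undisturbed.

drive_tool(increments=[[[-1,0,1.5],[0,-0.4,-0.3],0.5],[[0,0,0],[0,0,0],0.3],[[0,0,0],[0,0,0],0.2],[[0,0,0],[0,0,0],0],[[0,0,0],[0,0,0],0],[[0,0,0],[0,0,0],0],[[0,0,0],[0,0,0],0],[[0,0,0],[0,0,0],0]])

```text
clock: 13.18
eef_pos: [0.5609, -0.4344, 0.0562]
tool_rot: [0.634, 0.648, 0.303, 0.294]
ft_force: [-0.0, -0.3, -1.6]
grip_width: 0.0201
grasp_force: 62.7
```

```bash
python3 - <<'E'
from go import *
o=get_obs(); x=o["eef_pos"];Rt=R.from_quat(o["tool_rot"]); print(x,o["tool_rot"],o["ft_force"],o["ft_torque"],o["grip_width"],o["grasp_force"])
c=camera("top"); c2=camera("scene")
import meas
g=cv2.cvtColor(c["image"],cv2.COLOR_RGB2GRAY).astype(int); b=((g>60)&(g<125)).astype(np.uint8); m=np.zeros_like(b); m[200:300,395:455]=1; b=cv2.morphologyEx(b*m,cv2.MORPH_OPEN,np.ones((9,9)))
r=cv2.minAreaRect(max(cv2.findContours(b,0,1)[0],key=cv2.contourArea)); print(r,onplane(c,r[0],.006))
E
```

```text
[ 0.56091557 -0.43442585  0.05622084] [0.63428673 0.64756164 0.30292057 0.29425057] [-0.04933966 -0.25990399 -1.63325408] [-0.29925206  1.04601999 -0.05000435] 0.0201257067904539 62.743738889694214
((421.7524719238281, 234.97525024414062), (45.0751838684082, 33.83126449584961), 5.710593223571777) [[ 0.56713704 -0.29536698  0.006     ]]
```

The closing fingers turned the spatula about 9°, because the handle slopes and I leaned the hand about the wrong axis. I'll release, measure again, and regrasp with the lean taken about the handle's own axis.

drive_tool(increments=[[[0,0,0],[0,0,0],0.2],[[0,0,0],[0,0,0],0.4],[[0,0,0],[0,0,0],0.6],[[0,0,0],[0,0,0],0.6],[[-15,0,12],[0,0,0],0.6],[[-25,0,20],[0,0,0],0.6],[[-25,0,20],[0,0,0],0.6],[[0,0,0],[0,0,0],0.6]])

```text
clock: 13.95
eef_pos: [0.4945, -0.4365, 0.1124]
tool_rot: [0.634, 0.647, 0.302, 0.297]
ft_force: [0.6, -0.4, 0.8]
grip_width: 0.0518
grasp_force: 0.0
```

```bash
cat > sp.py <<'E'
from go import *
def spat(c,box,z=.006):
    g=cv2.cvtColor(c["image"],cv2.COLOR_RGB2GRAY).astype(int); b=((g>60)&(g<125)).astype(np.uint8); m=np.zeros_like(b); l,t,r,bt=box; m[t:bt,l:r]=1; b=cv2.morphologyEx(b*m,cv2.MORPH_OPEN,np.ones((9,9)))
    r=cv2.minAreaRect(max(cv2.findContours(b,0,1)[0],key=cv2.contourArea)); q=onplane(c,cv2.boxPoints(r),z); ce=onplane(c,r[0],z)[0]
    e=[q[1]-q[0],q[2]-q[1]]; e=max(e,key=np.linalg.norm); e=e*np.sign(e[1]); return ce,np.degrees(np.arctan2(e[1],e[0])),r
E
cat > srch2.py <<'E'
import sys
src=open("fk.py").read()
E
python3 - <<'E'
s=open("fk.py").read()
s=s.replace('''Rh=(Rs*R.from_euler("x",lam,degrees=True)).as_matrix()''','''Rh=(Rs*R.from_euler("y",12.7,degrees=True)*R.from_euler("x",lam,degrees=True)).as_matrix()''')
open("fk.py","w").write(s)
t=open("srch.py").read().replace("(-70,-60,-50,-40,-30,-20,20,30,40,50,60,70)","(-60,-55,-50,-45,-40,-30,30)").replace("mat=np.array([.5427,-.2997,.003])","mat=np.array([.555,-.297,.003])").replace("91.3","84").replace("(45,65,85,105,125,145)","(25,45,65,85)").replace("out[:25]","out[:16]")
open("srch.py","w").write(t)
E
python3 - <<'E'
from sp import *
c=camera("top"); print(spat(c,(395,195,455,305)))
o=get_obs(); print(o["eef_pos"],o["clock"],o["grip_width"])
E
timeout 400 python3 srch.py
```

```text
(array([ 0.56432225, -0.29162839,  0.006     ]), np.float64(84.03497163672382), ((420.2344970703125, 236.18621826171875), (46.505470275878906, 33.716468811035156), 4.763641834259033))
[ 0.49547301 -0.43645941  0.11146117] 14.0 0.05144108505761294
-60 mat [-0.9, 0.62, -0.69, -0.69, 0.57, 0.95] scoop ok False [0.46, 0.56, -1.07, -1.01, -0.58, 1.69] 4.8059035238696805e-22
-55 mat [-0.87, 0.57, -0.65, -0.53, 0.5, 0.93] scoop ok False [0.45, 0.45, -1.01, -0.74, -0.56, 1.74] 1.8298876699205332e-28
-50 mat [-0.84, 0.53, -0.61, -0.38, 0.42, 0.91] scoop ok True [0.44, 0.38, -0.93, -0.5, -0.53, 1.78] 2.278818088097309e-29
-45 mat [-0.81, 0.5, -0.56, -0.23, 0.35, 0.91] scoop ok True [0.42, 0.33, -0.86, -0.28, -0.5, 1.82] 3.176436257277868e-30
-40 mat [-0.79, 0.48, -0.5, -0.09, 0.28, 0.91] scoop ok True [0.41, 0.31, -0.78, -0.09, -0.47, 1.85] 1.1513338655435973e-19
-30 mat [-0.73, 0.47, -0.37, 0.18, 0.14, 0.93] scoop ok True [0.38, 0.31, -0.61, 0.25, -0.41, 1.89] 3.1711249877283345e-23
30 mat [-0.52, 1.13, 0.97, 1.84, -0.38, 1.3] scoop ok True [0.19, 0.91, 0.51, 1.73, -0.04, 1.93] 7.547067305211
[... 714 characters left out ...]
 -45, 45, (-0.03, -0.06), [-0.33, 1.15, 0.54, 2.07, 0.25, 1.61], [0.65, -0.22, 0.18])
(110, -40, 25, (0.06, -0.06), [-0.41, 1.21, 0.59, 2.12, 0.51, 1.7], [0.64, -0.28, 0.16])
(110, -40, 45, (-0.03, 0), [-0.25, 1.19, 0.55, 2.12, 0.33, 1.62], [0.66, -0.17, 0.16])
(110, -40, 45, (-0.03, 0.08), [-0.13, 1.17, 0.51, 2.08, 0.44, 1.67], [0.67, -0.09, 0.16])
(110, -30, 25, (-0.03, -0.06), [-0.46, 1.2, 0.34, 2.08, 0.47, 1.59], [0.56, -0.28, 0.11])
(110, 30, 65, (0.03, 0.08), [0.87, 0.77, -0.91, -0.48, -1.38, 2.84], [0.22, 0.26, 0.11])
(110, 30, 65, (0.06, 0.08), [0.8, 0.82, -0.92, -0.81, -1.34, 2.56], [0.25, 0.26, 0.11])
(100, -50, 45, (0.06, 0), [-0.21, 1.1, 0.7, 2.0, 0.3, 1.78], [0.71, -0.15, 0.25])
```

```bash
python3 - <<'E'
from go import *
x,Rt=pose2(np.array([.5645,-.2906,.003]),84,0,-50); print(x,Rt[:,2]); plan(x-.085*Rt[:,2],Rt)
E
```

```text
[ 0.56458311 -0.42905212  0.05508583] [ 0.74707659 -0.22061373 -0.62706152]
clock 14.0 d [ 5.6 26.2 -3.1] rot [-12.65   0.67  -7.12] min rows 2.1 ft [ 0.7 -0.5  1.5]
n 3 per row [1.9, 8.7, -1.0] [-4.22, 0.22, -2.37] q [-0.9, 0.34, -0.71, -0.27, 0.46, 0.87] cost 6.690784967994521e-23
```

drive_tool(increments=[[[2,9,-1],[-4.2,0.2,-2.4],0.6],[[2,9,-1],[-4.2,0.2,-2.4],0.6],[[2,9,-1],[-4.2,0.2,-2.3],0.6],[[0,0,0],[0,0,0],0.6]])

```text
clock: 14.33
eef_pos: [0.501, -0.401, 0.1022]
tool_rot: [0.638, 0.639, 0.209, 0.374]
ft_force: [-0.1, 1.4, -1.9]
grip_width: 0.0513
grasp_force: 0.0
```

```bash
python3 - <<'E'
from go import *
x,Rt=pose2(np.array([.5645,-.2906,.003]),84,0,-50); plan(x,Rt,6)
E
```

```text
clock 14.33 d [ 63.6 -28.1 -47.1] rot [-0.49 -0.26 -0.35] min rows 2.1 ft [-0.1  1.4 -1.9]
n 6 per row [10.6, -4.7, -7.9] [-0.08, -0.04, -0.06] q [-0.82, 0.53, -0.61, -0.39, 0.41, 0.93] cost 4.331801630915771e-30
```

drive_tool(increments=[[[11,-8,-5],[-0.3,-0.2,-0.2],0.6],[[13,-7,-8],[-0.2,0,-0.1],0.6],[[13,-5,-10],[0,0,0],0.6],[[13,-4,-11],[0,0,0],0.6],[[9,-3,-9],[0,0,0],0.6],[[4,-1,-4],[0,0,0],0.6],[[0,0,0],[0,0,0],0.6]])

```text
clock: 14.92
eef_pos: [0.5659, -0.4351, 0.0568]
tool_rot: [0.638, 0.637, 0.206, 0.38]
ft_force: [0.3, -0.2, 0.7]
grip_width: 0.0507
grasp_force: 0.0
```

```bash
python3 - <<'E'
from sp import *
x,Rt=pose2(np.array([.5645,-.2906,.003]),84,0,-50); plan(x,Rt,1)
print(spat(camera("top"),(395,195,455,305)))
E
```

```text
clock 14.92 d [-1.4  6.1 -1.7] rot [0.13 0.07 0.08] min rows 0.2 ft [ 0.3 -0.2  0.7]
n 1 per row [-1.4, 6.1, -1.7] [0.13, 0.07, 0.08] q [-0.82, 0.53, -0.61, -0.39, 0.41, 0.93] cost 4.4011351089137114e-30
(array([ 0.56435151, -0.29168058,  0.006     ]), np.float64(84.40191257587561), ((420.255859375, 236.1735076904297), (46.401390075683594, 33.59306716918945), 4.398705005645752))
```

drive_tool(increments=[[[-1,6,-1.5],[0,0,0],0.6],[[0,0,0],[0,0,0],0.4],[[0,0,0],[0,0,0],0.3],[[0,0,0],[0,0,0],0.2],[[0,0,0],[0,0,0],0],[[0,0,0],[0,0,0],0],[[0,0,0],[0,0,0],0],[[0,0,0],[0,0,0],0]])

```text
clock: 15.63
eef_pos: [0.5641, -0.4297, 0.0572]
tool_rot: [0.638, 0.636, 0.205, 0.382]
ft_force: [-0.1, 0.5, 0.6]
grip_width: 0.0201
grasp_force: 58.5
```

```bash
python3 - <<'E'
from sp import *
x,Rt=pose2(np.array([.5645,-.2906,.003]),84,0,-50); plan(x,Rt,1)
print(spat(camera("top"),(395,195,455,305))); o=get_obs(); print(o["eef_pos"],o["tool_rot"],o["ft_torque"],o["grip_width"],o["grasp_force"])
E
```

```text
clock 15.63 d [ 0.5  0.6 -2.1] rot [0.24 0.14 0.17] min rows 0.1 ft [-0.1  0.5  0.6]
n 1 per row [0.5, 0.6, -2.1] [0.24, 0.14, 0.17] q [-0.82, 0.53, -0.61, -0.39, 0.41, 0.93] cost 1.542798471129878e-25
(array([ 0.56543459, -0.29231481,  0.006     ]), np.float64(83.35471724885308), ((420.50341796875, 235.71461486816406), (46.45645523071289, 33.65723419189453), 5.440331935882568))
[ 0.56416172 -0.42969561  0.05723803] [0.63795713 0.63646905 0.20543732 0.38172419] [2.06003249e-01 7.33793303e-01 1.40084927e-04] 0.02019697031595529 58.51517915725708
```

```bash
cat > tf.py <<'E'
from go import *
def M(p,r): m=np.eye(4); m[:3,:3]=r; m[:3,3]=p; return m
S0=M([.565,-.291,.003],R.from_euler("z",83.6,degrees=True).as_matrix())
T0=M([.56416,-.42970,.05724],R.from_quat([.63795713,.63646905,.20543732,.38172419]).as_matrix())
G=np.linalg.inv(S0)@T0
tc=np.array([.524,.119,0]); TR=R.from_euler("z",-5.2,degrees=True)
def W(xt,yt,z): return tc+TR.apply([xt,yt,0])+[0,0,z]
def tool_for(B,psi,th=0,pit=0):
    T=M(B,(R.from_euler("z",psi,degrees=True)*R.from_euler("x",th,degrees=True)*R.from_euler("y",pit,degrees=True)).as_matrix())@G
    return T[:3,3],T[:3,:3]
def now():
    o=get_obs(); S=M(o["eef_pos"],R.from_quat(o["tool_rot"]).as_matrix())@np.linalg.inv(G)
    e=R.from_matrix(S[:3,:3]).as_euler("ZXY",degrees=True); pt=TR.inv().apply(S[:3,3]-tc)
    print("spat tray-xy z mm",(pt*1e3).round(1),"psi,th,pit",e.round(2),"ft",o["ft_force"].round(2),o["ft_torque"].round(2),"t",round(float(o["clock"]),2)); return S
def pl(B,psi,th=0,pit=0,n=None): plan(*tool_for(np.array(B),psi,th,pit),n)
E
python3 - <<'E'
from tf import *
now(); pl(W(.0173,-.05,.075),84.8,0,6)
E
```

```text
spat tray-xy z mm [  78.  -404.6    3. ] psi,th,pit [83.6  0.  -0. ] ft [-0.58 -0.28  1.06] [0.21 0.73 0.  ] t 15.68
clock 15.68 d [-24.8 365.   86.1] rot [-5.97  0.61  1.2 ] min rows 9.4 ft [-0.6 -0.3  1.1]
n 10 per row [-2.5, 36.5, 8.6] [-0.6, 0.06, 0.12] q [0.06, 0.08, -0.99, -0.38, -0.32, 1.41] cost 1.790870255177192e-27
```

drive_tool(increments=[[[0,0,10],[0,0,0],0],[[0,0,20],[0,0,0],0],[[0,5,25],[0,0,0],0],[[0,15,17],[0,0,0],0]])

```text
clock: 16.02
eef_pos: [0.5643, -0.4116, 0.1307]
tool_rot: [0.638, 0.636, 0.204, 0.383]
ft_force: [1.0, -1.3, -0.1]
grip_width: 0.0202
grasp_force: 58.8
```

```bash
python3 - <<'E'
from tf import *
now(); pl(W(.0173,-.05,.06),84.8,0,6)
E
```

```text
spat tray-xy z mm [  76.9 -386.7   76.2] psi,th,pit [ 8.346e+01 -4.000e-02  1.100e-01] ft [ 1.04 -1.32 -0.1 ] [ 0.06  0.97 -0.05] t 16.02
clock 16.02 d [-25.  347.   -2.3] rot [-5.86  0.64  1.33] min rows 8.7 ft [ 1.  -1.3 -0.1]
n 9 per row [-2.8, 38.6, -0.3] [-0.65, 0.07, 0.15] q [0.06, 0.13, -1.01, -0.45, -0.32, 1.41] cost 3.8220293240513856e-24
```

drive_tool(increments=[[[-3,35,0],[-0.6,0.1,0.1],0],[[-3,38,0],[-0.7,0.1,0.2],0],[[-3,38,0],[-0.7,0.1,0.2],0],[[-3,38,0],[-0.7,0.1,0.2],0],[[-3,38,0],[-0.7,0.1,0.2],0],[[-3,38,0],[-0.7,0.1,0.1],0],[[-3,38,0],[-0.7,0,0.1],0],[[-3,38,-1],[-0.6,0,0.1],0]])

```text
clock: 16.68
eef_pos: [0.5388, -0.1071, 0.1275]
tool_rot: [0.614, 0.654, 0.175, 0.406]
ft_force: [1.7, 0.1, -2.4]
grip_width: 0.0201
grasp_force: 58.8
```

drive_tool(increments=[[[-1,35,-1],[-0.5,0,0.1],0],[[0,10,0],[0,0,0],0],[[0,0,0],[0,0,0],0]])

```text
clock: 16.93
eef_pos: [0.5387, -0.0597, 0.1261]
tool_rot: [0.609, 0.658, 0.174, 0.407]
ft_force: [0.1, -0.3, -1.9]
grip_width: 0.0203
grasp_force: 58.8
```

```bash
python3 - <<'E'
from tf import *
now(); pl(W(.0173,-.05,.016),84.8,0,6)
E
```

```text
spat tray-xy z mm [ 14.8 -45.2  58. ] psi,th,pit [85.3   0.16  5.92] ft [ 0.14 -0.3  -1.85] [ 0.15  1.1  -0.04] t 16.93
clock 16.93 d [  0.7  -4.9 -41.8] rot [-0.09 -0.15 -0.5 ] min rows 1.1 ft [ 0.1 -0.3 -1.9]
n 2 per row [0.3, -2.5, -20.9] [-0.05, -0.08, -0.25] q [0.06, 0.29, -1.06, -0.66, -0.32, 1.41] cost 4.9803603770253395e-23
```

drive_tool(increments=[[[1,-2,-12],[0,0,-0.2],0],[[0,-2,-12],[0,-0.1,-0.2],0],[[0,-1,-12],[0,0,0],0],[[0,0,-6],[0,0,0],0],[[0,0,0],[0,0,0],0]])

```text
clock: 17.35
eef_pos: [0.5386, -0.0697, 0.0824]
tool_rot: [0.614, 0.654, 0.17, 0.408]
ft_force: [0.3, -0.6, -2.5]
grip_width: 0.0201
grasp_force: 58.8
```

drive_tool(increments=[[[0,0,-1.5],[0,0,0],0],[[0,0,-1.5],[0,0,0],0],[[0,0,0],[0,0,0],0]])

```text
clock: 17.6
eef_pos: [0.5403, -0.0689, 0.0823]
tool_rot: [0.614, 0.653, 0.172, 0.41]
ft_force: [-0.3, 0.6, -2.3]
grip_width: 0.0202
grasp_force: 58.9
```

```bash
python3 - <<'E'
from tf import *
now()
E
```

```text
spat tray-xy z mm [ 19.6 -54.   14.1] psi,th,pit [84.46 -0.1   5.9 ] ft [-0.28  0.64 -2.27] [0.19 1.06 0.06] t 17.6
```

drive_tool(increments=[[[0,0,-1.5],[0,0,0],0],[[0,0,-1.5],[0,0,0],0],[[0,0,0],[0,0,0],0]])

```text
clock: 17.85
eef_pos: [0.5402, -0.0685, 0.079]
tool_rot: [0.614, 0.653, 0.173, 0.409]
ft_force: [0.3, 0.6, -2.6]
grip_width: 0.0202
grasp_force: 58.9
```

drive_tool(increments=[[[0,0,-1.5],[0,0,0],0],[[0,0,-1],[0,0,0],0],[[0,0,0],[0,0,0],0]])

```text
clock: 18.1
eef_pos: [0.5405, -0.0686, 0.0768]
tool_rot: [0.614, 0.653, 0.173, 0.41]
ft_force: [-0.3, -0.5, -0.8]
grip_width: 0.0201
grasp_force: 58.7
```

```bash
python3 - <<'E'
from tf import *
now()
E
```

```text
spat tray-xy z mm [ 19.8 -53.7   8.6] psi,th,pit [84.46 -0.13  5.9 ] ft [-0.26 -0.55 -0.76] [ 0.19  0.77 -0.15] t 18.1
```

drive_tool(increments=[[[0,0,-1],[0,0,0],0],[[0,0,-0.5],[0,0,0],0],[[0,0,0],[0,0,0],0]])

```text
clock: 18.35
eef_pos: [0.5407, -0.0688, 0.0755]
tool_rot: [0.614, 0.652, 0.173, 0.41]
ft_force: [0.4, -2.3, -0.4]
grip_width: 0.021
grasp_force: 58.6
```

```bash
python3 - <<'E'
from tf import *
now(); camera("top"); print(get_obs()["ft_force"],get_obs()["ft_torque"]); camera("top"); print(get_obs()["ft_force"],get_obs()["ft_torque"])
E
```

```text
spat tray-xy z mm [ 20.  -53.8   7.3] psi,th,pit [84.44 -0.16  5.9 ] ft [ 0.42 -2.32 -0.35] [ 0.12  0.55 -0.36] t 18.35
[-0.05876334 -1.04057006  0.59353611] [ 0.06778038  0.53382979 -0.42815624]
[ 0.1103444  -3.21734619  1.11515042] [ 0.07312243  0.51888024 -0.43408561]
```

```bash
python3 - <<'E'
from tf import *
pl(W(.0173,-.053,.0055),84.8,0,1.7,4)
E
```

```text
clock 18.45 d [ -2.   -3.6 -11.7] rot [ 4.2  -0.24  0.36] min rows 0.6 ft [ 0.1 -3.2  1.1]
n 4 per row [-0.5, -0.9, -2.9] [1.05, -0.06, 0.09] q [-0.01, 0.36, -1.08, -0.75, -0.22, 1.42] cost 2.842433708921896e-19
```

drive_tool(increments=[[[0,1,1],[1,0,0.1],0],[[0,2,-3],[1,0,0.1],0],[[-1,2,-4],[1.1,-0.1,0.1],0],[[-1,2,-4],[1.1,-0.1,0.1],0],[[0,0,0],[0,0,0],0]])

```text
clock: 18.87
eef_pos: [0.5369, -0.0614, 0.0635]
tool_rot: [0.626, 0.648, 0.198, 0.386]
ft_force: [0.4, 0.3, -1.5]
grip_width: 0.02
grasp_force: 58.8
```

```bash
python3 - <<'E'
from tf import *
now(); print(get_obs()["joint_pos"].round(3)); pl(W(.0173,.0,.0055),84.8,0,1.7,4)
E
```

```text
spat tray-xy z mm [ 14.  -42.1   5.4] psi,th,pit [84.92  0.28  1.63] ft [ 0.37  0.26 -1.46] [0.19 1.02 0.  ] t 18.87
[ 0.023  0.349 -1.079 -0.73  -0.245  1.444]
clock 18.87 d [ 6.5 41.8  0.3] rot [-0.09 -0.27 -0.12] min rows 1.1 ft [ 0.4  0.3 -1.5]
n 4 per row [1.6, 10.4, 0.1] [-0.02, -0.07, -0.03] q [0.16, 0.35, -1.05, -0.69, -0.35, 1.53] cost 4.659144275591159e-23
```

drive_tool(increments=[[[1,2,-1],[0,0,0],0],[[1,2,-0.7],[0,0,0],0],[[0,0,0],[0,0,0],0]])

```text
clock: 19.12
eef_pos: [0.5404, -0.057, 0.0631]
tool_rot: [0.625, 0.648, 0.199, 0.387]
ft_force: [-0.6, 0.5, -1.4]
grip_width: 0.0203
grasp_force: 58.8
```

```bash
python3 - <<'E'
from tf import *
now(); camera("top"); print(get_obs()["ft_force"],get_obs()["ft_torque"])
E
```

```text
spat tray-xy z mm [ 17.2 -37.6   4.8] psi,th,pit [84.94  0.13  1.7 ] ft [-0.58  0.48 -1.44] [0.21 1.08 0.02] t 19.12
[-0.81233838  0.92881698 -1.03619375] [0.24307833 0.97690533 0.03188346]
```

drive_tool(increments=[[[0,0,-1],[0,0,0],0],[[0,0,0],[0,0,0],0]])

```text
clock: 19.33
eef_pos: [0.5405, -0.0573, 0.0625]
tool_rot: [0.625, 0.647, 0.199, 0.387]
ft_force: [-0.0, 0.1, -0.5]
grip_width: 0.0203
grasp_force: 58.8
```

```bash
python3 - <<'E'
from tf import *
now(); camera("top"); print(get_obs()["ft_force"],get_obs()["ft_torque"])
E
```

```text
spat tray-xy z mm [ 17.4 -37.9   4.2] psi,th,pit [8.491e+01 8.000e-02 1.690e+00] ft [-0.04  0.14 -0.54] [ 0.27  0.9  -0.07] t 19.33
[-0.09228321 -0.79801646 -0.70260534] [ 0.3070883   0.80038227 -0.0037957 ]
```

drive_tool(increments=[[[0,0,-1],[0,0,0],0],[[0,0,0],[0,0,0],0]])

```text
clock: 19.55
eef_pos: [0.5405, -0.0576, 0.0616]
tool_rot: [0.626, 0.647, 0.199, 0.387]
ft_force: [-0.7, -1.2, -0.2]
grip_width: 0.0202
grasp_force: 58.7
```

```bash
python3 - <<'E'
from tf import *
now(); camera("top"); print(get_obs()["ft_force"],get_obs()["ft_torque"])
E
```

```text
spat tray-xy z mm [ 17.6 -38.1   3.4] psi,th,pit [8.487e+01 6.000e-02 1.690e+00] ft [-0.65 -1.17 -0.2 ] [ 0.26  0.67 -0.12] t 19.55
[-0.14372063 -1.3013078   0.36700978] [ 0.29475361  0.72973067 -0.09142328]
```

drive_tool(increments=[[[0.7,8,0.3],[0,0,0],0],[[0.7,8,0],[0,0,0],0],[[0.7,8,0],[0,0,0],0],[[0.7,8,0],[0,0,0],0],[[0.7,8,0],[0,0,0],0],[[0.7,8,0],[0,0,0],0]])

```text
clock: 20.1
eef_pos: [0.5444, -0.0092, 0.0617]
tool_rot: [0.626, 0.647, 0.199, 0.387]
ft_force: [0.1, -5.0, 1.2]
grip_width: 0.0204
grasp_force: 58.7
```

```bash
cat > fl.py <<'E'
from tf import *
def flange(z=.011):
    c=camera("top"); g=c["image"].astype(int).min(2); h=c["image"].astype(int)
    m=np.zeros(g.shape,np.uint8); cor=proj(c,[W(a,b,.01) for a,b in ((.141,.171),(-.141,.171),(-.141,-.171),(.141,-.171))]); cv2.fillPoly(m,[cor.astype(np.int32)],1)
    S=[s for s in silhouettes("flange",c) if m[int((s["bbox"][1]+s["bbox"][3])/2),int((s["bbox"][0]+s["bbox"][2])/2)]]
    for s in S[:2]:
        b=s["region"].astype(np.uint8); ct=max(cv2.findContours(b,0,1)[0],key=cv2.contourArea); (ce,ax,an)=cv2.fitEllipse(ct)
        print("flange conf",round(s["conf"],2),"tray mm",(TR.inv().apply(onplane(c,ce,z)[0]-tc)*1e3).round(1),"px",np.round(ce,1),"axes",np.round(ax,1),b.sum(),"bbox",np.round(s["bbox"]))
    return c
E
python3 - <<'E'
from fl import *
now(); flange()
E
```

```text
spat tray-xy z mm [17.1 10.4  3.4] psi,th,pit [84.85  0.1   1.73] ft [ 0.05 -4.97  1.19] [-0.1   0.62 -0.58] t 20.1
flange conf 0.66 tray mm [ 18.2 107.6  11. ] px [202.2 245.9] axes [39.9 41. ] 1342 bbox [183. 227. 224. 268.]
```

drive_tool(increments=[[[0.5,6,0],[0,0,0],0],[[0.5,6,0],[0,0,0],0],[[0.4,4,0],[0,0,0],0],[[0.4,4,0],[0,0,0],0],[[0.3,3,0],[0,0,0],0]])

```text
clock: 20.62
eef_pos: [0.5464, 0.0139, 0.0615]
tool_rot: [0.626, 0.648, 0.199, 0.387]
ft_force: [-0.2, -4.2, 1.2]
grip_width: 0.02
grasp_force: 58.7
```

```bash
python3 - <<'E'
from fl import *
now(); flange()
E
```

```text
spat tray-xy z mm [16.8 33.5  3.2] psi,th,pit [84.9   0.13  1.71] ft [-0.21 -4.22  1.16] [-0.19  0.59 -0.58] t 20.62
flange conf 0.66 tray mm [ 18.2 120.4  11. ] px [196.8 245.5] axes [39.6 40.1] 1304 bbox [178. 226. 217. 266.]
```

drive_tool(increments=[[[0.4,4,0],[0,0,0],0],[[0.4,4,0],[0,0,0],0],[[0.4,4,0],[0,0,0],0],[[0.4,4,0],[0,0,0],0],[[0.4,4,0],[0,0,0],0],[[0.4,4,0],[0,0,0],0]])

```text
clock: 21.22
eef_pos: [0.5487, 0.0377, 0.0615]
tool_rot: [0.626, 0.648, 0.199, 0.387]
ft_force: [-1.3, -4.7, 1.9]
grip_width: 0.0202
grasp_force: 58.7
```

```bash
python3 - <<'E'
from fl import *
now(); flange()
E
```

```text
spat tray-xy z mm [17.  57.5  3.2] psi,th,pit [84.88  0.13  1.73] ft [-1.29 -4.74  1.93] [-0.36  0.55 -0.77] t 21.22
```

drive_tool(increments=[[[0.4,4,0],[0,0,0],0],[[0.4,4,0],[0,0,0],0],[[0.4,4,0],[0,0,0],0],[[0.4,4,0],[0,0,0],0]])

```text
clock: 21.65
eef_pos: [0.5501, 0.053, 0.0615]
tool_rot: [0.626, 0.647, 0.198, 0.387]
ft_force: [-0.7, -5.8, 2.0]
grip_width: 0.0204
grasp_force: 58.7
```

```bash
cat >> fl.py <<'E'
def bright(thr=135,z=.012):
    c=camera("top"); im=c["image"].astype(int); m=np.zeros(im.shape[:2],np.uint8); cor=proj(c,[W(a,b,.02) for a,b in ((.135,.166),(-.135,.166),(-.135,-.166),(.135,-.166))]); cv2.fillPoly(m,[cor.astype(np.int32)],1)
    b=((im.min(2)>thr)&(m>0)).astype(np.uint8); b=cv2.morphologyEx(b,cv2.MORPH_OPEN,np.ones((3,3))); k=[q for q in cv2.findContours(b,0,1)[0] if cv2.contourArea(q)>150]
    for q in sorted(k,key=cv2.contourArea)[::-1][:2]:
        e=cv2.fitEllipse(cv2.convexHull(q)); print("bright tray mm",(TR.inv().apply(onplane(c,e[0],z)[0]-tc)*1e3).round(1),"px",np.round(e[0],1),"axes",np.round(e[1],1),"area",cv2.contourArea(q),"gray",im[q[:,0,1],q[:,0,0]].mean(0).round())
    return c
E
python3 - <<'E'
from fl import *
now(); flange(); c=bright(); bright(110); c=camera("scene"); cv2.imwrite("pics/under.png",np.hstack([cv2.resize(camera("top")["image"][190:320,160:330,::-1],None,fx=2.35,fy=2.35),cv2.resize(c["image"][170:300,270:440,::-1],None,fx=2.35,fy=2.35)]))
E
```

```text
spat tray-xy z mm [17.2 72.8  3.1] psi,th,pit [84.82  0.13  1.76] ft [-0.75 -5.77  1.98] [-0.5   0.5  -0.86] t 21.65
flange conf 0.89 tray mm [ 16.4 121.1  11. ] px [196.4 246.3] axes [38.4 39.8] 1254 bbox [179. 227. 219. 267.]
bright tray mm [ 15.  121.9  12. ] px [196.  246.8] axes [38.2 38.9] area 1030.5 gray [143. 153. 160.]
bright tray mm [ 15.6 121.   12. ] px [196.3 246.6] axes [39.8 41.1] area 1231.5 gray [126. 135. 139.]
```

View pics/under.png

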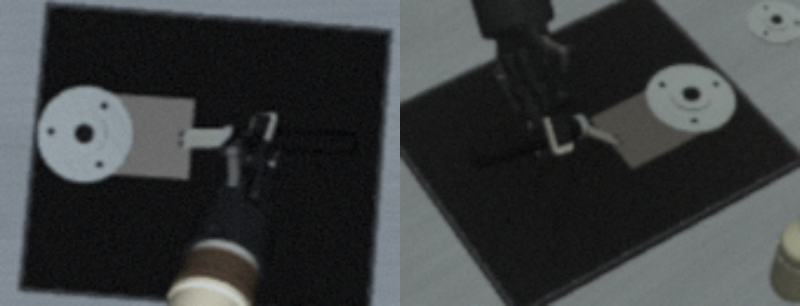

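The picture shows the blade more than halfway under the flange, which rests against the left wall with its centre at about (85,133) in the left crop. I'll keep sliding in gently.

drive_tool(increments=[[[0.4,4.5,0],[0,0,0],0],[[0.4,4.5,0],[0,0,0],0],[[0.4,4.5,0],[0,0,0],0],[[0.4,4.5,0],[0,0,0],0],[[0.4,4,0],[0,0,0],0],[[0.4,4,0],[0,0,0],0],[[0.3,4,0],[0,0,0],0],[[0.3,3,0],[0,0,0],0]])

```text
clock: 22.62
eef_pos: [0.5523, 0.0819, 0.0619]
tool_rot: [0.627, 0.645, 0.195, 0.39]
ft_force: [-1.6, -17.8, 5.9]
grip_width: 0.0197
grasp_force: 58.8
```

```bash
python3 - <<'E'
from fl import *
now(); bright()
E
```

```text
spat tray-xy z mm [ 17.9 101.5   2.7] psi,th,pit [8.438e+01 5.000e-02 2.120e+00] ft [ -1.65 -17.76   5.89] [-2.02  0.04 -2.58] t 22.62
bright tray mm [ 12.5 123.4  12. ] px [195.2 247.8] axes [38.2 39.2] area 1091.0 gray [143. 154. 160.]
```

drive_tool(increments=[[[0,-1.5,0.3],[0,0,0],0],[[0,-1.5,0.5],[0,0,0],0],[[0,0,1],[0.8,0,0],0],[[0,0,1.5],[1,0,0],0],[[0,0,2],[1,0,0],0],[[0,0,2],[0.5,0,0],0],[[0,0,0],[0,0,0],0]])

```text
clock: 23.25
eef_pos: [0.5537, 0.084, 0.0694]
tool_rot: [0.636, 0.642, 0.218, 0.368]
ft_force: [0.5, -0.3, -3.5]
grip_width: 0.0201
grasp_force: 59.5
```

```bash
python3 - <<'E'
from fl import *
now(); bright()
E
```

```text
spat tray-xy z mm [ 17.4 107.2  19.3] psi,th,pit [84.96  0.38 -1.69] ft [ 0.47 -0.27 -3.45] [-0.11  1.31 -0.02] t 23.25
bright tray mm [ 16.1 126.5  12. ] px [194.  246.2] axes [39.  39.5] area 1130.5 gray [143. 154. 160.]
```

```bash
cat > flip.py <<'E'
from fl import *
def path(keys,q0=None,show=True,rows=True):
    # keys: list of (xt,yt,z,psi,th,pit); prints increments between successive tool poses
    o=get_obs(); x0,R0=o["eef_pos"],R.from_quat(o["tool_rot"]).as_matrix(); q=o["joint_pos"] if q0 is None else q0
    for k in keys:
        x,Rt=tool_for(W(*k[:3]),*k[3:]); q2,c=ik6(x,Rt,q); dx=(x-x0)*1e3; rv=(R.from_matrix(Rt)*R.from_matrix(R0).inv()).as_rotvec(degrees=True)
        u=-Rt[:,2]; g=x+.019*u
        if show: print("th",round(k[4]),"B",np.round(np.array(k[:3])*1e3),"row",dx.round(1).tolist(),rv.round(2).tolist(),"q",q2.round(2).tolist(),"c%.0e"%c,"dq",np.abs(q2-q).max().round(2),"wz",wrist(q2)[2].round(3),"bodyz",round(g[2]+.054*u[2]-.043*np.hypot(u[0],u[1]),3))
        x0,R0,q=x,Rt,q2
    return q
E
python3 - <<'E'
from flip import *
now()
psi=45; n=TR.inv().apply([np.sin(np.radians(psi)),-np.cos(np.radians(psi)),0])[:2]; Pt=np.array([-.03,0])
q=path([(.0174,.107,.045,84.8,0,-3)]+[(.0174+(-.058-.0174)*f,.107+(.028-.107)*f,.045+.015*f,84.8-39.8*f,0,-3) for f in (.25,.5,.75,1)])
print()
ks=[]
for th in (0,20,40,50,60,70,80,90,100,110,118):
    t=np.radians(th); b=Pt-(.048*np.cos(t))*n; z=max(.008+.048*np.sin(t),.04) if th<90 else .06
    ks.append((b[0],b[1],z if th>20 else .06,psi,th,-3))
path(ks,q)
E
```

```text
spat tray-xy z mm [ 17.5 107.2  19.2] psi,th,pit [84.95  0.37 -1.66] ft [ 1.12  0.1  -3.  ] [-0.09  1.31 -0.04] t 23.3
th 0 B [ 17. 107.  45.] row [-0.9, -1.3, 22.6] [1.31, -0.49, -0.16] q [0.4, 0.27, -0.93, -0.41, -0.47, 1.78] c4e-23 dq 0.07 wz 0.283 bodyz 0.105
th 0 B [-1. 87. 49.] row [-45.0, -16.1, 3.8] [0.0, 0.0, -9.95] q [0.5, 0.21, -0.94, -0.24, -0.66, 2.02] c7e-24 dq 0.24 wz 0.287 bodyz 0.108
th 0 B [-20.  68.  52.] row [-44.3, -12.0, 3.8] [-0.0, -0.0, -9.95] q [0.6, 0.19, -0.9, 0.04, -0.8, 2.34] c1e-18 dq 0.32 wz 0.291 bodyz 0.112
th 0 B [-39.  48.  56.] row [-42.9, -7.9, 3.8] [-0.0, 0.0, -9.95] q [0.7, 0.2, -0.82, 0.4, -0.88, 2.72] c3e-30 dq 0.38 wz 0.295 bodyz 0.116
th 0 B [-58.  28.  60.] row [-40.9, -4.2, 3.7] [0.0, 0.0, -9.95] q [0.77, 0.25, -0.73, 0.74, -0.88, 3.11] c3e-19 dq 0.39 wz 0.298 bodyz 0.12

th 0 B [-67.  31.  60.] row [-182.7, -38.0, 37.6] [1.08, -0.93, -39.96] q [0.79, 0.24, -0.74, 0.76, -0.87, 3.14] c4e-05 dq 0.03 wz 0.299 bodyz 0.12
th 20 B [-65.  29.  60.] row [12.8, -12.8, -7.8] [14.14, 14.14, -0.0] q [0.5, 0.11, -0.68, 0.74, -0.54, 2.74] c2e-22 dq 0.4 
[... 600 characters left out ...]
 [-36.   5.  55.] row [5.5, -5.5, -6.4] [7.07, 7.07, -0.0] q [-0.16, 0.64, -0.03, 1.39, 0.2, 1.98] c1e-21 dq 0.16 wz 0.312 bodyz 0.091
th 90 B [-30.   0.  60.] row [4.6, -4.6, -3.6] [7.07, 7.07, -0.0] q [-0.21, 0.78, 0.12, 1.57, 0.26, 1.89] c1e-21 dq 0.18 wz 0.279 bodyz 0.074
th 100 B [-24.  -5.  60.] row [3.6, -3.6, -7.9] [7.07, 7.07, 0.0] q [-0.24, 0.93, 0.27, 1.74, 0.3, 1.79] c7e-20 dq 0.17 wz 0.234 bodyz 0.052
th 110 B [-17. -11.  60.] row [2.5, -2.5, -7.2] [7.07, 7.07, -0.0] q [-0.27, 1.08, 0.43, 1.92, 0.33, 1.7] c1e-17 dq 0.18 wz 0.184 bodyz 0.03
th 118 B [-13. -14.  60.] row [1.1, -1.1, -5.2] [5.66, 5.66, 0.0] q [-0.28, 1.21, 0.55, 2.06, 0.35, 1.63] c6e-21 dq 0.14 wz 0.141 bodyz 0.013
```

```bash
cat > run1.py <<'E'
from flip import *
now()
a=np.array((.0174,.107,.045,84.8,0,-3.)); b=np.array((-.060,.030,.06,52,12,-3.))
q=path([tuple(a)]+[tuple(a+(b-a)*f) for f in np.arange(1,10)/9])
E
python3 run1.py
```

```text
spat tray-xy z mm [ 17.5 107.2  19.2] psi,th,pit [84.95  0.37 -1.66] ft [ 1.12  0.1  -3.  ] [-0.09  1.31 -0.04] t 23.3
th 0 B [ 17. 107.  45.] row [-0.9, -1.3, 22.6] [1.31, -0.49, -0.16] q [0.4, 0.27, -0.93, -0.41, -0.47, 1.78] c4e-23 dq 0.07 wz 0.283 bodyz 0.105
th 1 B [ 9. 98. 47.] row [-17.3, -7.7, 1.3] [0.16, 1.32, -3.64] q [0.43, 0.23, -0.92, -0.31, -0.53, 1.86] c2e-20 dq 0.1 wz 0.29 bodyz 0.108
th 3 B [ 0. 90. 48.] row [-17.3, -7.3, 1.3] [0.25, 1.31, -3.64] q [0.45, 0.2, -0.91, -0.2, -0.57, 1.95] c3e-20 dq 0.11 wz 0.297 bodyz 0.111
th 4 B [-8. 81. 50.] row [-17.2, -6.9, 1.3] [0.33, 1.29, -3.64] q [0.47, 0.17, -0.9, -0.08, -0.61, 2.05] c8e-21 dq 0.11 wz 0.303 bodyz 0.114
th 5 B [-17.  73.  52.] row [-17.2, -6.4, 1.2] [0.41, 1.27, -3.64] q [0.49, 0.15, -0.88, 0.03, -0.64, 2.15] c1e-21 dq 0.12 wz 0.309 bodyz 0.117
th 7 B [-26.  64.  53.] row [-17.1, -6.0, 1.2] [0.49, 1.24, -3.64] q [0.51, 0.13, -0.86, 0.15, -0.66, 2.25] c3e-22 dq 0.12 wz 0.315 bodyz 0.12
th 8 B [-34.  56.  55.] row [-17.0, -5.6, 1.2] [0.57, 1.21, -3.64] q [0.53, 0.12, -0.83, 0.26, -0.68, 2.35] c4e-23 dq 0.11 wz 0.321 bodyz 0.124
th 9 B [-43.  47.  57.] row [-16.9, -5.1, 1.2] [0.64, 1.17, -3.64] q [0.54, 0.11, -0.81, 0.37, -0.68, 2.45] c1e-22 dq 0.11 wz 0.327 bodyz 0.127
th 11 B [-51.  39.  58.] row [-16.8, -4.7, 1.1] [0.72, 1.12, -3.64] q [0.55, 0.1, -0.79, 0.47, -0.68, 2.55] c1e-22 dq 0.1 wz 0.333 bodyz 0.13
th 12 B [-60.  30.  60.] row [-16.6, -4.3, 1.1] [0.79, 1.08, -3.64] q [0.56, 0.09, -0.77, 0.57, -0.67, 2.65] c1e-22 dq 0.1 wz 0.339 bodyz 0.132
```

drive_tool(increments=[[[0,-1,5],[0.5,-0.2,0],0],[[0,-1,9],[0.5,-0.2,0],0],[[0,0,10],[0.3,-0.1,0],0],[[0,0,9],[0,0,0],0],[[-5,-2,5],[0,0,-1],0],[[-11,-5,1],[0.1,0.8,-2.4],0],[[-17,-7,1],[0.2,1.3,-3.6],0],[[-17,-7,0],[0.3,1.3,-3.6],0]])

```text
clock: 23.97
eef_pos: [0.5025, 0.0602, 0.1092]
tool_rot: [0.705, 0.584, 0.176, 0.361]
ft_force: [-0.6, 0.5, -3.7]
grip_width: 0.0202
grasp_force: 59.4
```

drive_tool(increments=[[[-17,-7,0],[0.3,1.3,-3.6],0],[[-17,-6,0],[0.4,1.3,-3.6],0],[[-17,-6,0],[0.5,1.2,-3.6],0],[[-17,-6,0],[0.6,1.2,-3.6],0],[[-17,-5,0],[0.6,1.2,-3.6],0],[[-17,-5,0],[0.7,1.1,-3.6],0],[[-12,-3,0],[0.6,0.8,-2.5],0],[[-5,-1,0],[0.3,0.3,-1],0]])

```text
clock: 24.63
eef_pos: [0.3839, 0.022, 0.109]
tool_rot: [0.838, 0.437, 0.062, 0.321]
ft_force: [0.3, -0.1, -2.7]
grip_width: 0.0205
grasp_force: 59.3
```

```bash
cat > run2.py <<'E'
from flip import *
now(); print(get_obs()["joint_pos"].round(2)); bright(110,.07)
psi=45; n=TR.inv().apply([np.sin(np.radians(psi)),-np.cos(np.radians(psi)),0])[:2]; Pt=np.array([-.03,0]); ks=[]
for th in list(range(18,48,6))+list(range(46,112,5)):
    t=np.radians(th); b=Pt-(.048*np.cos(t))*n; z=max(.008+.048*np.sin(t),.0) if th<90 else .057
    ks.append((b[0],b[1],max(z,.060-.0015*(th-18)) if th<42 else z,psi+max(0,(36-th)*7/24),th,-3))
path(ks)
E
python3 run2.py
```

```text
spat tray-xy z mm [-69.5  19.2  65.3] psi,th,pit [49.13 12.98 -2.46] ft [ 0.31 -0.11 -2.72] [0.52 0.88 0.02] t 24.63
[ 0.56  0.08 -0.76  0.65 -0.66  2.71]
bright tray mm [-60.3  33.4  70. ] px [228.6 280.9] axes [41.6 42.8] area 1349.5 gray [130. 138. 143.]
th 18 B [-65.  29.  60.] row [9.9, 5.8, -8.9] [3.66, 3.5, 0.96] q [0.5, 0.08, -0.72, 0.65, -0.57, 2.62] c6e-25 dq 0.09 wz 0.354 bodyz 0.138
th 24 B [-64.  28.  51.] row [0.5, -1.8, -12.2] [3.91, 4.55, -1.75] q [0.42, 0.11, -0.68, 0.68, -0.47, 2.58] c1e-22 dq 0.1 wz 0.358 bodyz 0.133
th 30 B [-62.  27.  42.] row [0.5, -2.0, -12.6] [4.04, 4.43, -1.75] q [0.34, 0.14, -0.64, 0.72, -0.37, 2.54] c4e-23 dq 0.1 wz 0.358 bodyz 0.128
th 36 B [-60.  25.  36.] row [0.4, -2.1, -9.7] [4.18, 4.31, -1.75] q [0.27, 0.18, -0.59, 0.77, -0.27, 2.49] c2e-23 dq 0.09 wz 0.357 bodyz 0.124
th 42 B [-57.  23.  40.] row [4.3, -4.3, -0.4] [4.24, 4.24, -0.0] q [0.18, 0.21, -0.53, 0.84, -0.19, 2.41] c1e-26 dq 0.09 wz 0.363 bodyz 0.129
th 46 B [-56.  21.  43.] row [2.8, -2.8, -0.6] [2.83, 2.83, 0.0] q [0.13, 0.24, -0.48, 0.88, -0.13, 2.36] c4e-31 dq 0.06 wz 0.3
[... 1156 characters left out ...]
 B [-29.  -1.  57.] row [2.1, -2.1, -3.0] [3.54, 3.54, 0.0] q [-0.21, 0.8, 0.13, 1.58, 0.26, 1.88] c3e-30 dq 0.09 wz 0.271 bodyz 0.069
th 96 B [-26.  -3.  57.] row [1.9, -1.9, -4.0] [3.54, 3.54, -0.0] q [-0.23, 0.87, 0.21, 1.66, 0.29, 1.83] c1e-28 dq 0.09 wz 0.249 bodyz 0.058
th 101 B [-23.  -6.  57.] row [1.6, -1.6, -3.9] [3.54, 3.54, -0.0] q [-0.25, 0.95, 0.29, 1.75, 0.3, 1.79] c2e-28 dq 0.09 wz 0.226 bodyz 0.047
th 106 B [-20.  -8.  57.] row [1.3, -1.3, -3.7] [3.54, 3.54, 0.0] q [-0.26, 1.03, 0.36, 1.84, 0.32, 1.74] c6e-28 dq 0.09 wz 0.201 bodyz 0.036
th 111 B [-17. -11.  57.] row [1.0, -1.0, -3.5] [3.54, 3.54, 0.0] q [-0.27, 1.1, 0.44, 1.93, 0.34, 1.7] c9e-25 dq 0.09 wz 0.176 bodyz 0.025
```

drive_tool(increments=[[[5,3,-4],[1.8,1.7,0.5],0],[[5,3,-5],[1.8,1.7,0.5],0],[[0.5,-2,-12],[3.9,4.5,-1.7],0],[[0.5,-2,-12],[4,4.4,-1.7],0],[[0.5,-2,-9],[4.2,4.3,-1.7],0],[[0,0,0],[0,0,0],0]])

```text
clock: 25.18
eef_pos: [0.3997, 0.0199, 0.0673]
tool_rot: [0.891, 0.433, -0.007, 0.14]
ft_force: [1.1, 1.1, -3.2]
grip_width: 0.0202
grasp_force: 59.0
```

```bash
python3 - <<'E'
from flip import *
now(); bright(110,.045); flange(.045)
psi=45; n=TR.inv().apply([np.sin(np.radians(psi)),-np.cos(np.radians(psi)),0])[:2]; Pt=np.array([-.03,0])
def key(th):
    t=np.radians(th); b=Pt-(.048*np.cos(t))*n; return (b[0],b[1],.007+.048*np.sin(t),psi,th,-3)
path([key(42),key(46),key(51)])
E
```

```text
spat tray-xy z mm [-54.7  23.2  38.3] psi,th,pit [45.09 35.64 -3.33] ft [ 1.13  1.08 -3.16] [0.06 0.17 0.03] t 25.18
bright tray mm [-35.4  29.6  45. ] px [232.2 270.3] axes [35.1 40.8] area 1085.0 gray [127. 137. 141.]
flange conf 0.56 tray mm [-30.9  24.1  45. ] px [234.8 268.5] axes [35.1 40.6] 1171 bbox [216. 250. 255. 289.]
th 42 B [-57.  23.  39.] row [3.4, -3.5, -2.5] [4.47, 4.58, -0.2] q [0.18, 0.21, -0.53, 0.83, -0.19, 2.41] c3e-25 dq 0.1 wz 0.362 bodyz 0.128
th 46 B [-56.  21.  42.] row [2.8, -2.8, -0.6] [2.83, 2.83, 0.0] q [0.13, 0.24, -0.49, 0.88, -0.13, 2.36] c3e-31 dq 0.06 wz 0.364 bodyz 0.13
th 51 B [-53.  19.  44.] row [3.5, -3.5, -1.1] [3.54, 3.54, -0.0] q [0.08, 0.28, -0.43, 0.95, -0.07, 2.3] c6e-30 dq 0.07 wz 0.364 bodyz 0.13
```

drive_tool(increments=[[[3,-3,-2],[4.4,4.5,-0.2],0],[[3,-3,-0.6],[2.8,2.8,0],0],[[3.5,-3.5,-1],[3.5,3.5,0],0],[[3.4,-3.4,-1.6],[3.5,3.5,0],0],[[3.3,-3.3,-2],[3.5,3.5,0],0],[[3.1,-3.1,-2.4],[3.5,3.5,0],0]])

```text
clock: 25.83
eef_pos: [0.4157, 0.0031, 0.0579]
tool_rot: [0.883, 0.448, -0.092, -0.108]
ft_force: [-0.3, 0.6, -2.2]
grip_width: 0.0202
grasp_force: 59.3
```

```bash
python3 - <<'E'
from flip import *
now(); bright(110,.045); flange(.045)
E
```

```text
spat tray-xy z mm [-45.4  14.2  52.1] psi,th,pit [45.41 65.77 -3.19] ft [-0.33  0.59 -2.23] [-0.29 -0.23  0.11] t 25.83
bright tray mm [ -17.1 -132.    45. ] px [303.2 267.2] axes [ 35.9 128.3] area 2509.0 gray [156. 156. 146.]
bright tray mm [-21.5  17.7  45. ] px [237.9 264.7] axes [24.6 39.4] area 683.0 gray [120. 125. 124.]
flange conf 0.76 tray mm [-18.6  15.8  45. ] px [238.8 263.5] axes [24.3 41.3] 832 bbox [224. 249. 258. 283.]
```

drive_tool(increments=[[[3.2,-3.2,-2.7],[3.5,3.5,0],0],[[3,-3,-3],[3.5,3.5,0],0],[[3,-3,-3],[3.5,3.5,0],0],[[2.8,-2.8,-3],[3.5,3.5,0],0],[[2.6,-2.6,-3],[3.5,3.5,0],0]])

```text
clock: 26.4
eef_pos: [0.43, -0.0113, 0.0434]
tool_rot: [0.832, 0.436, -0.157, -0.306]
ft_force: [-0.2, -0.6, -2.8]
grip_width: 0.0203
grasp_force: 59.3
```

```bash
python3 - <<'E'
from flip import *
now(); bright(110,.045); flange(.045)
E
```

```text
spat tray-xy z mm [-28.4  -0.1  58.5] psi,th,pit [-140.89   89.56 -176.86] ft [-0.16 -0.61 -2.83] [-0.74 -0.68  0.01] t 26.4
flange conf 0.69 tray mm [-7.6 -3.5 45. ] px [247.5 259.3] axes [ 6.5 38.1] 218 bbox [234. 243. 260. 274.]
```

drive_tool(increments=[[[3,-3,-3],[3.5,3.5,0],0],[[3,-3,-3],[3.5,3.5,0],0],[[3,-3,-3],[3.5,3.5,0],0],[[2,-2,-2],[2,2,0],0],[[0,0,0],[0,0,0],0],[[0,0,0],[0,0,0],0],[[0,0,0],[0,0,0],0]])

```text
clock: 27.13
eef_pos: [0.4411, -0.0224, 0.0333]
tool_rot: [0.773, 0.414, -0.198, -0.438]
ft_force: [0.3, 0.4, -2.5]
grip_width: 0.0201
grasp_force: 59.4
```

```bash
python3 - <<'E'
from flip import *
now(); bright(110,.011); flange(.011)
E
```

```text
spat tray-xy z mm [-11.  -14.5  61.8] psi,th,pit [-135.1    72.08  177.26] ft [ 0.31  0.37 -2.48] [-0.94 -0.84  0.08] t 27.13
bright tray mm [ -72.5 -137.1   11. ] px [303.5 291.6] axes [30.7 83.6] area 1486.0 gray [156. 160. 155.]
bright tray mm [ 36.1 -39.6  11. ] px [265.3 242.6] axes [37.7 39.6] area 391.0 gray [124. 134. 140.]
flange conf 0.95 tray mm [ 37.4 -41.8  11. ] px [266.3 242.2] axes [36.8 39.8] 1180 bbox [248. 222. 288. 265.]
```

The flange now reads round and flat at tray (37,-42) mm. I'm lifting the spatula away and carrying it back to the mat.

```bash
python3 - <<'E'
from flip import *
k=[(-.02,-.01,.12,45,108,-3)]
a=np.array((-.03,0,.15,45,100,-3.)); m=np.array((.03,-.1,.17,70,50,-1.)); e=np.array((.078,-.30,.13,83.6,0,0.))
k+= [tuple(a+(m-a)*f) for f in (.25,.5,.75,1)]+[tuple(m+(e-m)*f) for f in (.25,.5,.75,1)]+[(.078,-.4046,.05,83.6,0,0)]
path(k)
E
```

```text
th 108 B [-20. -10. 120.] row [-9.1, 5.9, 58.1] [-0.04, 0.1, -0.11] q [-0.27, 0.98, 0.4, 1.97, 0.33, 1.72] c4e-22 dq 0.09 wz 0.254 bodyz 0.094
th 88 B [-15. -25. 155.] row [24.9, -27.4, 50.9] [-13.64, -15.32, 6.68] q [-0.21, 0.73, 0.34, 1.81, 0.17, 1.8] c1e-18 dq 0.25 wz 0.384 bodyz 0.174
th 75 B [  0. -50. 160.] row [30.7, -31.9, 16.2] [-7.35, -10.12, 6.72] q [-0.18, 0.63, 0.31, 1.69, 0.04, 1.77] c1e-19 dq 0.13 wz 0.433 bodyz 0.206
th 62 B [ 15. -75. 165.] row [29.0, -28.5, 16.7] [-6.29, -10.81, 6.69] q [-0.17, 0.51, 0.23, 1.52, -0.06, 1.7] c4e-30 dq 0.17 wz 0.47 bodyz 0.236
th 50 B [  30. -100.  170.] row [26.6, -25.8, 16.7] [-5.17, -11.39, 6.64] q [-0.17, 0.38, 0.09, 1.29, -0.13, 1.59] c6e-28 dq 0.23 wz 0.493 bodyz 0.259
th 38 B [  42. -150.  160.] row [10.9, -48.9, 0.6] [-4.1, -11.81, 3.56] q [-0.24, 0.25, -0.12, 0.97, -0.14, 1.46] c4e-27 dq 0.32 wz 0.485 bodyz 0.252
th 25 B [  54. -200.  150.] row [8.4, -48.5, -0.8] [-3.42, -12.03, 3.52] q [-0.34, 0.16, -0.33, 0.62, -0.09, 1.3] c8e-24 dq 0.35 wz 0.462 bodyz 0.237
th 12 B [  66. -250.  140.] row [6.3, -48.6, -2.7] [-2.72, -12.2, 3.47] q [-0.48, 0.12, -0.52, 0.25, 0.05, 1.16] c1e-22 dq 0.37 wz 0.425 bodyz 0.219
th 0 B [  78. -300.  130.] row [4.6, -49.0, -5.0] [-2.01, -12.34, 3.41] q [-0.64, 0.18, -0.66, -0.14, 0.27, 1.06] c2e-23 dq 0.39 wz 0.374 bodyz 0.196
th 0 B [  78. -405.   50.] row [-9.5, -104.2, -80.0] [0.0, 0.0, 0.0] q [-0.82, 0.43, -0.58, -0.26, 0.4, 0.93] c2e-25 dq 0.25 wz 0.294 bodyz 0.116
```

drive_tool(increments=[[[-1,1,10],[0,0,0],0],[[-4,2,24],[0,0,0],0],[[-4,3,24],[0,0,0],0],[[6,-7,13],[-3.4,-3.8,1.7],0],[[6,-7,13],[-3.4,-3.8,1.7],0],[[6,-7,13],[-3.4,-3.8,1.7],0],[[6,-7,12],[-3.4,-3.8,1.6],0],[[15,-16,8],[-3.7,-5,3.3],0]])

```text
clock: 27.95
eef_pos: [0.4703, -0.0612, 0.1514]
tool_rot: [0.814, 0.515, -0.154, -0.221]
ft_force: [-1.5, 0.6, -3.2]
grip_width: 0.0202
grasp_force: 59.4
```

drive_tool(increments=[[[15,-16,8],[-3.7,-5,3.4],0],[[14.5,-14,8],[-3.1,-5.4,3.3],0],[[14.5,-14,8],[-3.1,-5.4,3.3],0],[[13,-13,8],[-2.6,-5.7,3.3],0],[[13,-13,8],[-2.6,-5.7,3.3],0],[[5.5,-24.5,0],[-2,-5.9,1.8],0],[[5.5,-24.5,0],[-2,-5.9,1.8],0],[[4,-24,0],[-1.7,-6,1.8],0]])

```text
clock: 28.62
eef_pos: [0.5556, -0.2041, 0.1912]
tool_rot: [0.734, 0.655, 0.037, 0.178]
ft_force: [0.6, -1.5, -2.9]
grip_width: 0.0202
grasp_force: 59.6
```

```bash
python3 - <<'E'
from flip import *
now(); bright(110,.015); flange(.015); pl(W(.078,-.4046,.10),83.6,0,0)
E
```

```text
spat tray-xy z mm [  44.5 -175.6  153.9] psi,th,pit [75.27 31.28 -0.75] ft [ 0.59 -1.48 -2.9 ] [0.08 0.37 0.  ] t 28.62
bright tray mm [ 34.4 -39.   15. ] px [265.  243.2] axes [39.5 39.9] area 1185.5 gray [128. 138. 144.]
flange conf 0.73 tray mm [ 34.7 -40.9  15. ] px [265.8 243.1] axes [40.2 41.2] 1358 bbox [249. 224. 288. 267.]
clock 28.77 d [  14.1 -225.9  -32.8] rot [ -6.78 -31.36   8.64] min rows 5.7 ft [-1.1  0.9 -2.2]
n 6 per row [2.3, -37.6, -5.5] [-1.13, -5.23, 1.44] q [-0.82, 0.33, -0.54, -0.13, 0.4, 0.93] cost 4.447560232816974e-25
```

drive_tool(increments=[[[2,-26,-2],[-1,-4.5,1.2],0],[[2,-32,-4],[-1,-4.5,1.2],0],[[2,-32,-5],[-1,-4.5,1.2],0],[[2,-32,-5],[-1,-4.5,1.2],0],[[2,-32,-5],[-1,-4.5,1.2],0],[[2,-32,-5],[-1,-4.5,1.3],0],[[2,-32,-5],[-0.8,-4.3,1.3],0],[[0,-8,-2],[0,0,0],0]])

```text
clock: 29.43
eef_pos: [0.5675, -0.4343, 0.1521]
tool_rot: [0.639, 0.634, 0.205, 0.383]
ft_force: [-0.1, 0.4, -3.3]
grip_width: 0.0202
grasp_force: 59.9
```

```bash
python3 - <<'E'
from flip import *
now(); pl(W(.078,-.4046,.010),83.6,0,0,5)
E
```

```text
spat tray-xy z mm [  82.5 -408.7   98. ] psi,th,pit [ 8.331e+01 -1.300e-01 -6.000e-02] ft [-0.07  0.39 -3.35] [0.17 1.14 0.03] t 29.43
clock 29.43 d [ -3.3   4.6 -87.9] rot [-0.04  0.14  0.29] min rows 2.2 ft [-0.1  0.4 -3.3]
n 5 per row [-0.7, 0.9, -17.6] [-0.01, 0.03, 0.06] q [-0.82, 0.51, -0.61, -0.37, 0.4, 0.93] cost 3.3864705322766856e-21
```

drive_tool(increments=[[[-1,1,-18],[0,0,0],0],[[-1,1,-20],[0,0,0],0],[[-1,1,-20],[0,0,0],0],[[0,1,-18],[0,0,0],0],[[0,0,-10],[0,0,0],0],[[0,0,-3],[0,0,0],0],[[0,0,-1.5],[0,0,0],0],[[0,0,0],[0,0,0],0]])

```text
clock: 30.1
eef_pos: [0.568, -0.4265, 0.0658]
tool_rot: [0.637, 0.636, 0.207, 0.384]
ft_force: [-0.2, -0.4, -1.8]
grip_width: 0.0202
grasp_force: 59.8
```

```bash
python3 - <<'E'
from flip import *
now()
E
```

```text
spat tray-xy z mm [  81.7 -401.1   11.3] psi,th,pit [ 8.368e+01 -3.200e-01  6.000e-02] ft [-0.17 -0.37 -1.83] [0.17 1.07 0.04] t 30.1
```

drive_tool(increments=[[[0,0,-2],[0,0,0],0],[[0,0,-2],[0,0,0],0],[[0,0,-1.5],[0,0,0],0],[[0,0,0],[0,0,0],0]])

```text
clock: 30.43
eef_pos: [0.5668, -0.4264, 0.0597]
tool_rot: [0.637, 0.636, 0.207, 0.384]
ft_force: [0.5, -0.1, -2.6]
grip_width: 0.0205
grasp_force: 59.8
```

drive_tool(increments=[[[0,0,-1],[0,0,0],0],[[0,0,-1],[0,0,0],0],[[0,0,0],[0,0,0],0]])

```text
clock: 30.68
eef_pos: [0.5672, -0.4268, 0.0582]
tool_rot: [0.637, 0.636, 0.207, 0.384]
ft_force: [0.1, 0.4, -0.4]
grip_width: 0.0204
grasp_force: 59.8
```

```bash
python3 - <<'E'
from flip import *
now()
E
```

```text
spat tray-xy z mm [  81.  -401.5    3.6] psi,th,pit [83.62 -0.36  0.09] ft [ 0.14  0.35 -0.39] [ 0.13  0.81 -0.08] t 30.68
```

Contact at the mat. Down another 0.7 mm, then release and back off along the approach direction.

drive_tool(increments=[[[0,0,-0.7],[0,0,0],0],[[0,0,0],[0,0,0],0.15],[[0,0,0],[0,0,0],0.3],[[0,0,0],[0,0,0],0.45],[[0,0,0],[0,0,0],0.6],[[0,0,0],[0,0,0],0.6],[[0,0,0],[0,0,0],0.6],[[0,0,0],[0,0,0],0.6]])

```text
clock: 31.35
eef_pos: [0.5668, -0.4263, 0.0568]
tool_rot: [0.637, 0.636, 0.207, 0.384]
ft_force: [0.3, -0.8, -0.4]
grip_width: 0.0513
grasp_force: 0.0
```

drive_tool(increments=[[[-6,1.8,5],[0,0,0],0.6],[[-13,4,11],[0,0,0],0.6],[[-22,6.5,18.5],[0,0,0],0.6],[[-22,6.5,18.5],[0,0,0],0.6],[[-22,6.5,18.5],[0,0,0],0.6],[[-15,4,25],[0,0,0],0.6],[[-10,0,30],[0,0,0],0.6],[[0,0,0],[0,0,0],0.6]])

```text
clock: 32.02
eef_pos: [0.4568, -0.3993, 0.1906]
tool_rot: [0.635, 0.635, 0.206, 0.389]
ft_force: [0.1, -1.5, 1.2]
grip_width: 0.0512
grasp_force: 0.0
```

```bash
python3 - <<'E'
from flip import *
from sp import spat
o=get_obs(); print(o["eef_pos"],o["clock"],o["grip_width"])
flange(.015); t=camera("top"); print(spat(t,(395,195,460,305)))
c=camera("scene"); cv2.imwrite("pics/end.png",np.hstack([cv2.resize(t["image"][180:330,160:550,::-1],(400,154)),cv2.resize(c["image"][150:410,80:500,::-1],(400,248))[:154]]) if 0 else cv2.resize(np.vstack([t["image"][120:330,150:550,::-1],c["image"][165:400,90:490,::-1]]),None,fx=1.3,fy=1.3))
E
```

```text
[ 0.45675723 -0.39925626  0.19060118] 32.0167 0.05122090029825261
flange conf 0.65 tray mm [ 35.  -40.3  15. ] px [265.5 243. ] axes [38.1 39.3] 1235 bbox [250. 220. 287. 263.]
(array([ 0.56949067, -0.28982844,  0.006     ]), np.float64(83.08443464161402), ((419.39605712890625, 234.0395965576172), (46.56774139404297, 33.63225555419922), 5.710593223571777))
```

View pics/end.png

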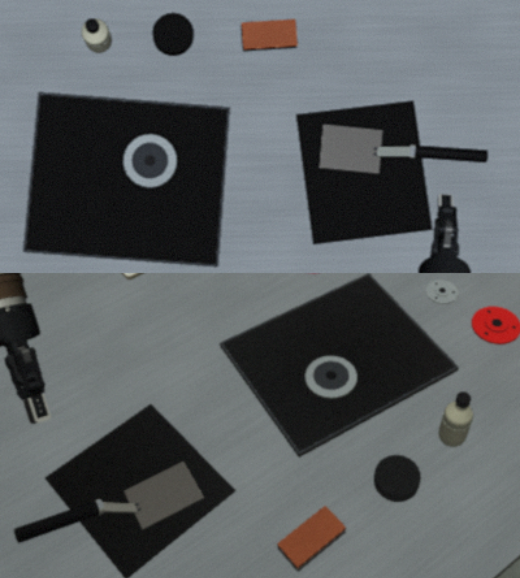

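The last picture shows the flange lying flat in the tray with its other face up, at (150,160) in the upper part. The spatula lies flat on the mat at (352,148), the bystanders are where they were, and the gripper is clear.

```bash
python3 -c "
from workcell import job_done; print(job_done())"
```

```text
the job is handed in; nothing more can be done
None
```

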